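Load the spin washer and close it up

ROBOT

A 6-joint arm with a two-finger parallel gripper is mounted at the origin on the work surface. World frame = base frame: x ahead of the robot, y to its left, z up, the work surface at z = 0. Lengths are in mm, angles in degrees, forces in N, time in s.
With the tool pointing down it reaches from about 350 to 850 mm from the base axis. Payload 8.1 kg.
Tool frame: the origin (TCP) lies at the very end of the fingers, on their centre line; the grasp point (between the pads) lies 19 mm behind it; z points along the fingers, y is the direction in which the jaws open and shut (so a half turn about z gives the same grasp; the last joint's range is limited). The gripper opens to 85 mm and grips with 20 to 120 N. Pads are 22 mm wide; open, the fingers measure 114 mm over their backs; the gripper's body (76 mm by 85 mm) begins 54 mm behind the grasp point. The pads swing forward as they close: fully open they stand 13 mm farther back than shut.
Start: joints at [-79.091, 7.471, 85.268, -0, 87.261, -4.893], TCP at [163.41, -577.323, 231.292] pointing down, gripper open.
Joint ranges: [-169.43, 169.43], [-51.17, 129.36], [1.28, 143.12], [-76.62, 256.62], [0, 156.53], [-152.29, 152.29]. Speed limits (degrees/s): [136.94, 136.94, 159.86, 180, 180, 180].

INTERFACE

Orientations are given as [roll, pitch, yaw] about the fixed x, y, z axes, in that order (R = Rz(yaw) Ry(pitch) Rx(roll)).
In Python, from bench import r gives the robot as it stands.
- The arm moves only by the shell command python3 -m crank 'ROWS' [OPENING] [FORCE]. ROWS is JSON, a list that holds one entry, the list of rows, each a list of 6 numbers: the shift along the tool's x, y, z in m, then the turn, a rotation vector about the tool's x, y, z in rad. A call has 1 to 10 rows; each row is the pose to reach, as a shift and turn from the pose measured when the call began, along the tool's axes at that moment; what a row does not reach only later rows make up. A row lasts 1/8 s, in which the tool goes at most 62.5 mm and 10.7 degrees, less where a joint would pass 70% of its speed; a pose out of reach is approached as far as the arm can. A call with a gripper value outside its range is refused whole. OPENING is the closure, from 0 (fully open) to 1 (shut), set as the call begins (- or left out, the last holds). The fingers move at their own pace and stop on an object; FORCE is the grip in N (left out, the last holds). Time passes only in rows, so rows that repeat a pose let the fingers close. It gives the time, the measured TCP pose, the force and the opening at its end, in the units of the state.
- r.sense(): the state, without advancing time (a new reading comes with each control period).
- r.snapshot(name): name is "scene" or "top" or "wrist"; returns (picture, depth): 384x512x3 uint8, blue, green, red; 384x512 float32, mm along the optical axis (not along the pixel's ray), 0 where there is no reading.
- r.get_calibration(name): a dict with "mtx" (3x3 intrinsics, pixels), "k1" (the pictures are not rectified: a ray, as slopes to the right and down, at radius r is drawn at 1 + k1 r^2 times it, then the intrinsics apply), "cam_to_world" (4x4, takes a point from camera to world coordinates). Camera axes: x right, y down, z forward; pixel columns grow to the right and rows downward; lengths in mm; the calibration is good to about 2 mm. A picture is of the moment at which its call begins: read the wrist's pose just before it. get_calibration takes no time and is no camera call; for the wrist camera it gives the pose at the moment of the call.
- r.hand_in(): hands the job in, once; it reports no verdict.
Trained networks look in the newest picture that a camera, given by its name, has taken for a name from the list of things; names that differ only in an ending like _2 or _b are one class to them, and where a whole thing is asked for, a point or a joint stands for the part that bears it (a point fixed in the world has none). Each returns a list of dicts, best first, with "conf" (0 to 1); they miss things now and then, are a little off and sometimes report something else, mostly with a low value. They report only what shows in the picture. A call takes as long as a camera call. They do not tell look-alikes from the thing itself.
- r.look_for(thing, camera): "extent" ([left, top, right, bottom] in pixels, round what is visible of it).
- r.landmark_of(thing, camera): "pixel" ([column, row] in pixels: a listed point, or the origin of a listed thing).
The state is a dict: "time": time; "joint_pos": joint angles; "qd": joint speeds; "joint_efforts": joint torques, N m; "tool_pos": TCP position; "tcp_rot": TCP orientation; "ft_force": force on the tool from outside, world axes, zero at the start; "wrist_torque": the same for the moment, N m; "finger_gap": finger opening in mm.
Only numpy, scipy, OpenCV 4.12 (cv2) and the standard library are available. Lean on these libraries where they do the work, as an engineer would, in place of code of your own. Each camera call takes 0.05 s, during which the arm holds its last target.

TASK

Load the parts washer: turn the drum's bayonet lid anticlockwise (seen from above) until it is free, lift it off and lay it on the rubber mat. Put every gear part lying on the table (spur gear, white pinions, flanged bushing, shaft collar: whichever are there) into the drum. Then put the lid back on, turn it clockwise right up to its stops so that it is locked, and finally swing the clamp fully down over it; leave the other things on the table alone.

Things in the scene. Friction and masses are not known exactly. Their poses are not given: they have to be found in the camera images.
- drum: fixed round steel drum of the washer, origin at the centre of its underside on the table, z up; place and yaw vary. Base disc 212 mm across, 12 mm high; inside 132 mm across, wall 5 mm, inner floor at z = 18 mm, rim at z = 70 mm. Dark bayonet keepers (90 mm high) at its +x and -x sides, the clamp at its +y side.
- drum_keeper (a point): one of two alike bayonet keepers, on the drum's +x side (the other is half a turn on): a hook 34 mm wide, overhanging from 79 to 103 mm off the drum's axis; its underside 82 mm, its top 90 mm above the table. A lid lug slides in under it from its anticlockwise side (seen from above) and stops against a block at its clockwise end.
- lid_grip (a point): loose aluminium lid, about 0.4 kg, with a black bar handle 76 x 16 mm, 36 mm tall; this point is the bar's centre. x runs along the bar, z up. Disc 144 mm across, 8 mm thick, top 18 mm below this point. A tapered spigot under it (124 mm across, 8 mm deep, underside 34 mm below this point) enters the drum with 4 mm play. Seated on the rim, this point is 96 mm above the table.
- lid_lug (a point): one of the lid's two alike lugs (at its +x and -x ends, 24 mm wide, 7 mm thick, reaching 92 mm from the axis), level with the disc. Locked: lid x parallel to drum x (either way round), lugs against the stops; starts 0 to 6 degrees anticlockwise of that. Turned 30 to 120 degrees anticlockwise from locked, the lugs are clear of the keepers and the lid lifts out or drops in.
- mat_top (a point): centre of the top of a fixed black rubber mat, 190 x 190 x 3 mm, on which the lid is to be laid
- clamp (a joint): swing clamp, a steel arm 12 mm wide, 10 mm thick, 70 mm long, on a hinge at the drum's +y side. 0 = fully down, level over the lid, pointing to the drum's axis (foot 3 mm above the lid), hard stop; grows as it swings up and out; 1.57 = upright; starts at 1.6 to 1.95; stiff friction hinge (0.22 N m, 4 N at the tip), stays where it is left
- clamp_hinge (a point): hinge axis of the clamp, in the drum's frame at (0, 118, 94) mm; the axis runs along the drum's x; its two cheeks rise to z = 102 mm and are 27 mm wide over all
- clamp_tip (a point): on the upper face of the clamp arm (outer face when it stands up), 62 mm from the hinge, above its foot
- spur_gear_c (a point): brushed steel spur gear: toothed disc 52 mm across and 12 mm high, under a plain hub 26 mm across, 28 mm tall in all, 0.22 kg; z axis up, origin half-way up on its axis. Stands upright on the table at the start; absent in some starts.
- pinion0_c (a point): white nylon pinion, 34 mm across, 24 mm tall, 30 g; z axis up, origin half-way up on its axis. Stands upright on the table at the start; absent in some starts.
- pinion1_c (a point): white nylon pinion like the other; z axis up, origin half-way up on its axis. Stands upright on the table at the start; absent in some starts.
- bushing_c (a point): bronze flanged bushing: flange 40 mm across and 6 mm high at the bottom, body 28 mm across, 26 mm tall in all, 0.11 kg; z axis up, origin half-way up on its axis. Stands upright on the table at the start; absent in some starts.
- collar_c (a point): black steel shaft collar, 40 mm across, 18 mm tall, 0.13 kg; z axis up, origin half-way up on its axis. Stands upright on the table at the start; absent in some starts.
- gauge_block: steel gauge block 32 x 18 x 22 mm, origin at its underside; leave alone
- vee_block: dark steel V-block 45 x 40 x 30 mm, origin at its underside; leave alone
- screwdriver: screwdriver lying between robot and drum, about 0.2 m long; leave alone
- oil_bottle: bottle 54 mm across, 130 mm tall at the back; leave alone
- grease_tin: tin 72 mm across, 50 mm tall at the back; leave alone
- brush: brush about 0.2 m long lying left of the screwdriver; leave alone
Mind the look-alikes: they are no part of the job. What is shaped like the part that bears pinion1_c but green or turquoise is not meant.

How it is judged (in metres and radians):
On the way, in this order (a step that is already met when the one before it is completed fails the run):
1. the lid is off and lies on the rubber mat (horizontal distance between lid_grip and mat_top below 0.05 m and height (world z) of lid_grip below 0.045 m and angle between lid_grip's own z axis and vertical below 0.1 rad), for 0.2 s.
2. every part present lies in the drum (horizontal distance between each of spur_gear_c, pinion0_c, pinion1_c, bushing_c, collar_c and drum below 0.066 m and z of each of spur_gear_c, pinion0_c, pinion1_c, bushing_c, collar_c in the frame of drum below 0.058 m), for 0.2 s.
3. the lid is seated on the drum and turned to its stops (all of step 2 and horizontal distance between lid_grip and drum below 0.008 m and z of lid_grip in the frame of drum between 0.09 and 0.099 m and angle between lid_grip's own z axis and vertical below 0.06 rad and angle between the x axis of lid_grip and the x axis of drum, either way round below 0.17 rad), for 0.2 s.
4. the clamp is down (value of joint clamp below 0.12 rad), for 0.2 s.
At the end, for the whole second after the job is handed in: Every part present is in the drum; the lid sits level on the rim (centre within 8 mm, tilt below 0.06 rad), within 0.17 rad of locked, at rest; the clamp is within 0.12 rad of fully down. Earlier the lid was laid level on the mat, within 50 mm of its centre (all of step 3 and value of joint clamp below 0.12 rad and linear speed of lid below 0.02 m/s); the robot touches nothing.
It fails at once if a bystander (gauge block, V-block, screwdriver, bottle, tin, brush) is moved by more than 40 mm (distance of any of gauge_block, vee_block, screwdriver, oil_bottle, grease_tin, brush from where it was at the start of the episode above 0.04 m).
Of spur_gear, pinion0, pinion1, bushing, collar only 3 to 4 are there at a start; the rules pass over those that are not, and their reading is None.
At some moment in a run one of spur_gear, pinion0, pinion1, bushing, collar may be knocked a few centimetres aside while the robot is not near it.
It also fails if it takes over 208 s, if anything falls off the work surface, if the arm or the gripper's body presses on something with over 40 N, if the wrist force passes 120 N, or if a joint passes its speed limit or range.

## Working session

There is one attempt and no reset: what is moved stays moved. The work goes in short steps, Python scripts to look and compute and a shell command to move; the robot and the scene stay as the last step left them, time stands still between calls to the robot, and variables do not carry over. Pictures are saved under pics/ and viewed, and the job is handed in when it is done.

```bash
ls; mkdir -p pics
cat > h.py <<'E'
from bench import r
import numpy as np, cv2
from scipy.spatial.transform import Rotation as R
def snap(cam,name):
    cal=r.get_calibration(cam); p,d=r.snapshot(cam); cv2.imwrite(f'pics/{name}.png',p); np.savez(f'pics/{name}.npz',p=p,d=d,mtx=cal['mtx'],k1=cal['k1'],T=cal['cam_to_world']); return p,d,cal
def ray(cal,px):
    K=np.array(cal['mtx']); k=float(cal['k1'])
    q=np.array([(px[0]-K[0,2])/K[0,0],(px[1]-K[1,2])/K[1,1]]); u=q.copy()
    for _ in range(30): u=q/(1+k*(u@u))
    return np.array([u[0],u[1],1.])
def atz(cal,px,z):
    T=np.array(cal['cam_to_world']); v=T[:3,:3]@ray(cal,px); o=T[:3,3]
    return o+v*(z-o[2])/v[2]
def atd(cal,px,d):
    T=np.array(cal['cam_to_world']); return T[:3,:3]@(ray(cal,px)*d)+T[:3,3]
def load(name):
    z=np.load(f'pics/{name}.npz'); return z['p'],z['d'],dict(mtx=z['mtx'],k1=z['k1'],cam_to_world=z['T'])
def cloud(name):
    p,d,cal=load(name); K=cal['mtx'];k=float(cal['k1'])
    v,u=np.mgrid[:384,:512]; qx=(u-K[0,2])/K[0,0]; qy=(v-K[1,2])/K[1,1]; x,y=qx,qy
    for _ in range(20):
        s=1+k*(x*x+y*y); x=qx/s;y=qy/s
    P=np.stack([x*d,y*d,d],-1)@cal['cam_to_world'][:3,:3].T+cal['cam_to_world'][:3,3]
    P[d==0]=np.nan
    return p,P
def st():
    s=r.sense(); print({k:np.round(s[k],2).tolist() for k in('time','joint_pos','tool_pos','tcp_rot','ft_force','finger_gap')}); return s
def rel(pos,rpy):
    """rows: target TCP pose in tool axes"""
    s=r.sense(); A=R.from_euler('xyz',s['tcp_rot'],degrees=True); B=R.from_euler('xyz',rpy,degrees=True)
    t=A.inv().apply(np.array(pos)-np.array(s['tool_pos']))/1000; w=(A.inv()*B).as_rotvec()
    print('row',np.round(t,4).tolist(),np.round(w,3).tolist(),'n>=',np.linalg.norm(t)/.0625,np.degrees(np.linalg.norm(w))/10.7)
E
python3 - <<'E'
from h import *
st()
for c in('scene','top'): snap(c,c+'0')
for c in('scene','top','wrist'):
    cal=r.get_calibration(c); print(c,np.round(cal['mtx'],1).tolist(),cal['k1'],np.round(cal['cam_to_world'],3).tolist())
E
```

```text
pics
{'time': 0.0, 'joint_pos': [-79.09, 7.51, 85.33, 0.0, 87.26, -4.9], 'tool_pos': [163.32, -576.76, 230.24], 'tcp_rot': [-179.89, -0.01, 15.81], 'ft_force': [-1.02, -0.2, 1.06], 'finger_gap': 84.96}
scene [[412.8, 0.0, 260.8], [0.0, 412.8, 187.3], [0.0, 0.0, 1.0]] -0.0894344605572936 [[-0.355, 0.744, -0.566, 1091.638], [0.935, 0.278, -0.22, 225.035], [-0.007, -0.607, -0.795, 836.634], [0.0, 0.0, 0.0, 1.0]]
top [[373.5, 0.0, 257.9], [0.0, 373.5, 191.2], [0.0, 0.0, 1.0]] 0.0024303092913971164 [[0.024, -0.992, 0.125, 416.873], [-1.0, -0.026, -0.012, 24.32], [0.015, -0.125, -0.992, 1180.375], [0.0, 0.0, 0.0, 1.0]]
wrist [[340.8, 0.0, 253.2], [0.0, 340.8, 188.7], [0.0, 0.0, 1.0]] -0.07811456486200488 [[0.272, -0.909, -0.316, 245.608], [-0.962, -0.258, -0.087, -554.501], [-0.003, 0.328, -0.945, 373.499], [0.0, 0.0, 0.0, 1.0]]
```

View pics/top0.png

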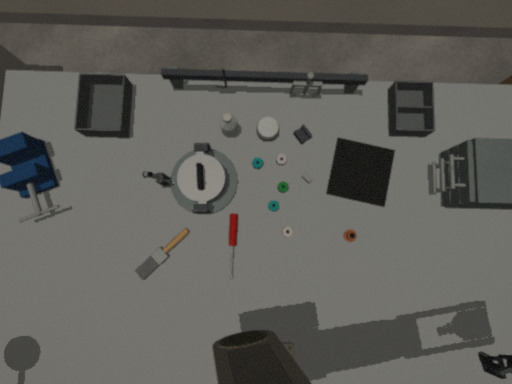

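View pics/scene0.png

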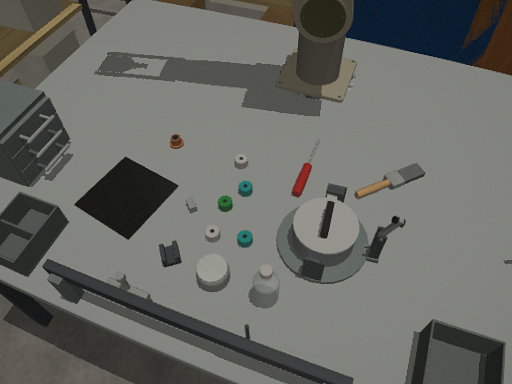

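Run:
```python
from h import *
p,P=cloud('top0')
cv2.imwrite('pics/top0z.png',cv2.resize(p[110:270,120:420],None,fx=2.66,fy=2.66,interpolation=cv2.INTER_CUBIC))
p2,P2=cloud('scene0')
cv2.imwrite('pics/scene0z.png',cv2.resize(p2[110:290,60:360],None,fx=2.6,fy=2.6,interpolation=cv2.INTER_CUBIC))
_,_,cal=load('top0')
for n,px,z in [('bush',(350,236),20),('pinA',(288,232),24),('pinB',(281,159),24),('tq1',(258,163),24),('tq2',(273,206),24),('gr',(283,187),24),('mat',(361,172),3),('lid',(201,177),96),('tip',(148,174),150)]:
    print(n,np.round(atz(cal,px,z),1),np.round(P[px[1],px[0]],1))
```

```text
bush [ 430.7 -277.6   20. ] [ 430.6 -276.3   25.2]
pinA [438.2 -85.   24. ] [438.3 -85.2  21.5]
pinB [666.9 -59.6  24. ] [667.7 -59.9  20. ]
tq1 [652.   12.7  24. ] [652.   12.7  24.3]
tq2 [517.4 -37.2  24. ] [517.5 -37.2  22.9]
gr [577.8 -67.3  24. ] [577.7 -67.3  24.5]
mat [ 635.9 -318.8    3. ] [ 635.9 -318.9    2.8]
lid [591.1 179.6  96. ] [588.1 176.9 114.8]
tip [586.9 319.3 150. ] [585.1 316.1 161.3]
```

View pics/top0z.png

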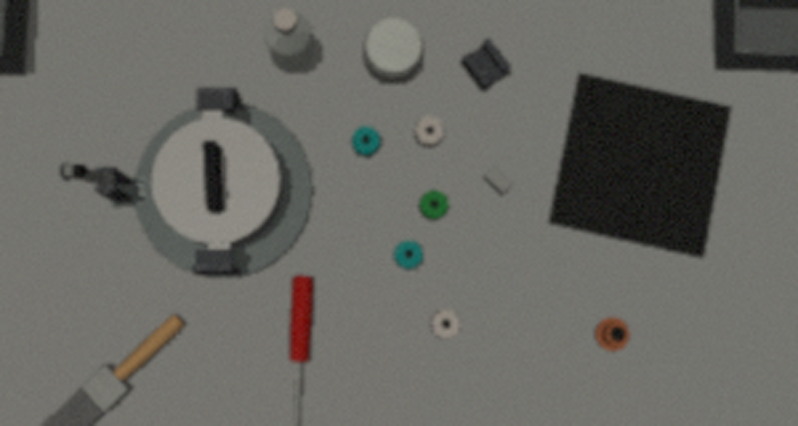

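View pics/scene0z.png

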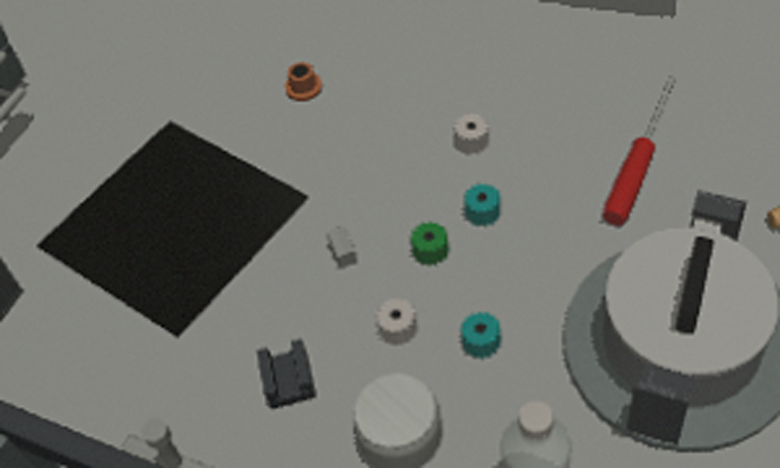

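Run:
```python
from h import *
for c in('top','scene'):
    for t in('spur_gear_c','collar_c','bushing_c'):
        print(c,t,[(round(o['conf'],2),np.round(o['extent']).tolist()) for o in r.look_for(t,c)][:3])
_,_,cal=load('top0')
for t,z in(('lid_grip',96),('clamp_tip',150),('clamp_hinge',94),('drum_keeper',90),('lid_lug',78),('drum',0),('pinion1_c',12),('bushing_c',13)):
    for o in r.landmark_of(t,'top')[:4]: print(t,round(o['conf'],2),np.round(o['pixel'],1),np.round(atz(cal,o['pixel'],z),1))
# lid/keeper geometry from depth
p,P=cloud('top0')
Z=P[...,2]
reg=(abs(P[...,0]-590)<140)&(abs(P[...,1]-180)<100)
# bar
m=reg&(Z>106)&(Z<122)&(np.hypot(P[...,0]-590,P[...,1]-180)<50)
q=P[m]; q=q[~np.isnan(q[:,0])]
c,(w,h),a=cv2.minAreaRect(q[:,:2].astype(np.float32)); print('bar',c,w,h,a,len(q)); 
vx=np.linalg.svd(q[:,:2]-q[:,:2].mean(0))[2][0]; print(q.mean(0),np.degrees(np.arctan2(vx[1],vx[0])))
m=reg&(Z>84)&(Z<96)&(p.max(-1)<110)
q=P[m]; q=q[np.hypot(q[:,0]-590,q[:,1]-180)>75]
for s in(1,-1):
    qq=q[(q[:,0]-590)*s>70]; print('keeper',qq.mean(0),len(qq), qq.min(0),qq.max(0))
# pinkeep: parts fit
for n,(x,y) in dict(bush=(431,-277),A=(438,-85),B=(667,-60)).items():
    m=(np.hypot(P[...,0]-x,P[...,1]-y)<35)&(Z>8); q=P[m]; print(n,np.round(np.median(q,0),1),np.round((q.min(0)+q.max(0))/2,1),np.round(q.min(0)-q.max(0),1),len(q))
m=(Z<8)&(p.max(-1)<40)&(np.hypot(P[...,0]-636,P[...,1]+319)<150); print('mat',cv2.minAreaRect(P[m][:,:2].astype(np.float32)))
m=(Z>85)&(P[...,1]>270)&(P[...,1]<380)&(abs(P[...,0]-590)<60); print('clamp',np.round(P[m],0).tolist())
```

```text
top spur_gear_c []
top collar_c [(0.43, [293.0, 125.0, 308.0, 144.0])]
top bushing_c []
scene spur_gear_c []
scene collar_c [(0.6, [276.0, 185.0, 406.0, 284.0])]
scene bushing_c [(0.7, [171.0, 134.0, 183.0, 147.0])]
lid_grip 0.84 [198.5 173.4] [601.6 187.3  96. ]
lid_grip 0.39 [303.9 138. ] [ 717.  -121.7   96. ]
clamp_tip 0.57 [148.3 174.3] [586.1 318.5 150. ]
clamp_tip 0.47 [280.2 156.4] [647.  -48.1 150. ]
clamp_hinge 0.76 [158.5 176.3] [590.2 304.3  94. ]
drum_keeper 0.7 [202.2 146.5] [684.1 180.8  90. ]
lid_lug 0.41 [226.7 128.9] [743.7 110.7  78. ]
pinion1_c 0.57 [280.6 188. ] [576.1 -60.8  12. ]
pinion1_c 0.52 [271.7 206.1] [518.  -33.8  12. ]
pinion1_c 0.5 [256.3 162. ] [657.6  18.1  12. ]
pinion1_c 0.4 [279.3 159.9] [666.4 -55.1  12. ]
bushing_c 0.66 [159.6 174.2] [609.9 322.1  13. ]
bushing_c 0.48 [350.3 237.1] [ 427.4 -280.3   13. ]
bar (591.8915405273438, 184.3430938720703) 75.20816802978516 16.625438690185547 5.321099281311035 150
[592.43141981 183.80629747 113.51917807] -174.63674865859295
keeper [683.19747736 186.52152068  90.09266422] 118 [669.38496213 163.64361776  8
[... 3229 characters left out ...]
 [580.0, 308.0, 105.0], [581.0, 306.0, 102.0], [580.0, 302.0, 105.0], [581.0, 300.0, 103.0], [581.0, 298.0, 100.0], [583.0, 297.0, 92.0], [578.0, 312.0, 103.0], [578.0, 309.0, 101.0], [577.0, 305.0, 106.0], [578.0, 303.0, 104.0], [578.0, 301.0, 99.0], [578.0, 297.0, 101.0], [578.0, 294.0, 103.0], [579.0, 293.0, 98.0], [575.0, 312.0, 102.0], [575.0, 309.0, 100.0], [575.0, 306.0, 102.0], [575.0, 303.0, 103.0], [575.0, 301.0, 100.0], [576.0, 298.0, 99.0], [575.0, 295.0, 101.0], [575.0, 291.0, 102.0], [577.0, 291.0, 93.0], [573.0, 310.0, 97.0], [573.0, 308.0, 92.0], [573.0, 304.0, 98.0], [573.0, 301.0, 98.0], [573.0, 298.0, 98.0], [573.0, 296.0, 96.0], [573.0, 293.0, 95.0], [574.0, 291.0, 93.0]]
```

Run:
```python
from h import *
rel((592,184,235),(180,0,5.3))
```

```text
row [0.6197, -0.6159, -0.0037] [0.0, -0.0, 0.183] n>= 13.978833719858795 0.9814753804634515
```

```bash
R='[0.62,-0.616,-0.004,0,0,0.183]'; python3 -m crank '[[[0.06,-0.06,-0.004,0,0,0],[0.62,-0.616,-0.004,0,0,0.183],[0.62,-0.616,-0.004,0,0,0.183],[0.62,-0.616,-0.004,0,0,0.183],[0.62,-0.616,-0.004,0,0,0.183],[0.62,-0.616,-0.004,0,0,0.183],[0.62,-0.616,-0.004,0,0,0.183],[0.62,-0.616,-0.004,0,0,0.183],[0.62,-0.616,-0.004,0,0,0.183],[0.62,-0.616,-0.004,0,0,0.183]]]' 0
python3 - <<'E'
from h import *
st();rel((592,184,235),(180,0,5.3))
E
```

```text
time: 2.05
tool_pos: [470.8, -30.8, 235.5]
tcp_rot: [180.0, -0.1, 5.3]
ft_force: [1.4, -0.8, 0.2]
finger_gap: 85.5
{'time': 2.05, 'joint_pos': [-9.96, -12.97, 104.62, -0.01, 88.27, 74.72], 'tool_pos': [470.84, -30.77, 235.46], 'tcp_rot': [179.97, -0.08, 5.32], 'ft_force': [1.4, -0.75, 0.18], 'finger_gap': 85.47}
row [0.1406, -0.2026, 0.0005] [0.001, -0.001, 0.0] n>= 3.945453847021702 0.008028612869541197
```

```bash
python3 -m crank '[[[0.0469,-0.0675,0,0,0,0],[0.0937,-0.135,0,0,0,0],[0.1406,-0.2026,0.0005,0,0,0],[0.1406,-0.2026,0.0005,0,0,0],[0.1406,-0.2026,0.0005,0,0,0],[0.1406,-0.2026,0.0005,0,0,0]]]'
python3 - <<'E'
from h import *
st(); snap('wrist','w1')
E
```

```text
time: 2.8
tool_pos: [591.8, 184.0, 234.6]
tcp_rot: [179.9, -0.0, 5.4]
ft_force: [0.6, -0.8, -0.1]
finger_gap: 85.3
{'time': 2.8, 'joint_pos': [12.57, 10.42, 81.67, -0.07, 87.9, 97.2], 'tool_pos': [591.79, 183.98, 234.56], 'tcp_rot': [179.94, -0.02, 5.37], 'ft_force': [0.59, -0.76, -0.07], 'finger_gap': 85.31}
```

View pics/w1.png

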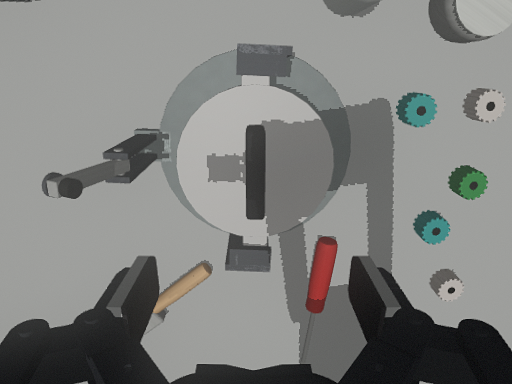

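```bash
cat >> h.py <<'E'
def drumfit(name,cx=592,cy=184):
    p,P=cloud(name); Z=P[...,2]; D=np.hypot(P[...,0]-cx,P[...,1]-cy)
    q=P[(Z>108)&(Z<120)&(D<50)]
    if len(q)>20: print('bar',[np.round(v,1) for v in cv2.minAreaRect(q[:,:2].astype(np.float32))],np.round(np.median(q[:,2]),1))
    ks=[]
    for s in(1,-1):
        q=P[(Z>86)&(Z<94)&((P[...,0]-cx)*s>76)&(D<112)&(D>74)&(p.max(-1)<120)]
        if len(q)>20:
            a=cv2.minAreaRect(q[:,:2].astype(np.float32)); ks.append(np.array(a[0])); print('keeper',[np.round(v,1) for v in a])
    if len(ks)==2: v=ks[0]-ks[1]; print('yaw',np.degrees(np.arctan2(v[1],v[0])),'c',(ks[0]+ks[1])/2)
E
python3 - <<'E'
from h import *
drumfit('w1')
p,P=cloud('w1'); Z=P[...,2]
q=P[(abs(Z-78)<3)&(np.hypot(P[...,0]-592,P[...,1]-184)<76)&(p.max(-1)>100)]
print('disc',cv2.minEnclosingCircle(q[:,:2].astype(np.float32)))
q=P[(abs(Z-12)<3)&(np.hypot(P[...,0]-592,P[...,1]-184)<125)&(np.hypot(P[...,0]-592,P[...,1]-184)>80)]
print('base',cv2.minEnclosingCircle(q[:,:2].astype(np.float32)))
q=P[(abs(Z-100)<5)&(P[...,1]>284)&(P[...,1]<330)&(abs(P[...,0]-590)<25)]
print('hinge',cv2.minAreaRect(q[:,:2].astype(np.float32)))
q=P[(Z>135)&(P[...,1]>284)&(P[...,1]<390)&(abs(P[...,0]-590)<45)]
print('tip',np.nanmin(q,0),np.nanmax(q,0))
E
```

```text
bar [array([595.9, 182. ]), array([75.9, 15.6]), np.float64(4.9)] 114.3
keeper [array([686.3, 183.9]), array([23.5, 43.9]), np.float64(2.9)]
keeper [array([504. , 180.7]), array([24.4, 43.6]), np.float64(1.4)]
yaw 0.9996046199431846 c [595.15698242 182.32054138]
disc ((592.0179443359375, 183.8160400390625), 75.9771957397461)
base ((594.9182739257812, 192.73439025878906), 115.83092498779297)
hinge ((590.3714599609375, 300.0173034667969), (28.00001335144043, 22.135160446166992), 3.28236722946167)
tip [580.4897819  306.39308078 135.03871936] [597.11033911 332.70429762 164.79249096]
```

Run:
```python
from h import *
rel((594,183.2,84),(180,0,5))
```

```text
row [0.0019, 0.0002, 0.1511] [0.001, -0.001, 0.005] n>= 2.4181025270142205 0.030053036013912907
```

```bash
python3 -m crank '[[[0.002,0,0.05,0,0,0],[0.002,0,0.1,0,0,0.005],[0.002,0,0.13,0,0,0.005],[0.002,0,0.151,0,0,0.005],[0.002,0,0.151,0,0,0.005],[0.002,0,0.151,0,0,0.005]]]' 0
python3 -m crank '[[[0,0,0,0,0,0],[0,0,0,0,0,0],[0,0,0,0,0,0],[0,0,0,0,0,0],[0,0,0,0,0,0],[0,0,0,0,0,0],[0,0,0,0,0,0]]]' 1 80
python3 - <<'E'
from h import *
st()
E
```

```text
time: 3.6
tool_pos: [595.3, 183.3, 86.2]
tcp_rot: [180.0, -0.2, 5.0]
ft_force: [-0.1, -0.2, 0.2]
finger_gap: 85.3
time: 4.47
tool_pos: [595.5, 183.4, 86.6]
tcp_rot: [180.0, -0.3, 5.0]
ft_force: [-1.7, -0.8, 5.5]
finger_gap: 14.9
{'time': 4.47, 'joint_pos': [12.44, 16.97, 89.92, -0.07, 72.85, 97.47], 'tool_pos': [595.47, 183.4, 86.57], 'tcp_rot': [179.97, -0.26, 5.0], 'ft_force': [-1.73, -0.79, 5.46], 'finger_gap': 14.9}
```

```bash
python3 -m crank '[[[0,0,0,0,0,-0.1],[0,0,0,0,0,-0.2],[0,0,0,0,0,-0.3],[0,0,0,0,0,-0.4],[0,0,0,0,0,-0.5],[0,0,0,0,0,-0.6],[0,0,0,0,0,-0.7],[0,0,0,0,0,-0.75],[0,0,0,0,0,-0.75]]]'
python3 - <<'E'
from h import *
st()
E
```

```text
time: 5.6
tool_pos: [595.6, 183.5, 86.5]
tcp_rot: [179.8, -0.2, 47.9]
ft_force: [0.2, -0.6, 3.1]
finger_gap: 14.8
{'time': 5.6, 'joint_pos': [12.44, 16.98, 89.91, -0.05, 72.83, 54.51], 'tool_pos': [595.59, 183.52, 86.53], 'tcp_rot': [179.8, -0.19, 47.95], 'ft_force': [0.2, -0.56, 3.08], 'finger_gap': 14.77}
```

Lift slowly.

```bash
python3 -m crank '[[[0,0,-0.01,0,0,0],[0,0,-0.02,0,0,0],[0,0,-0.03,0,0,0],[0,0,-0.05,0,0,0],[0,0,-0.08,0,0,0],[0,0,-0.12,0,0,0],[0,0,-0.15,0,0,0],[0,0,-0.15,0,0,0]]]'
python3 - <<'E'
from h import *
st(); snap('top','t1'); snap('scene','s1'); rel((638,-318,232),(180,0,5))
rel((638,-318,32),(180,0,5))
E
```

```text
time: 6.6
tool_pos: [597.0, 184.0, 241.5]
tcp_rot: [179.5, -0.6, 47.9]
ft_force: [0.9, 0.7, -3.5]
finger_gap: 14.8
{'time': 6.6, 'joint_pos': [12.46, 10.34, 81.04, -0.05, 87.9, 54.51], 'tool_pos': [596.95, 183.95, 241.47], 'tcp_rot': [179.54, -0.56, 47.95], 'ft_force': [0.86, 0.75, -3.46], 'finger_gap': 14.77}
row [-0.3434, 0.368, 0.0044] [0.002, -0.005, 0.75] n>= 8.053587828735543 4.013692204685466
row [-0.3441, 0.3673, 0.2044] [0.002, -0.005, 0.75] n>= 8.691377598804939 4.013692204685466
```

View pics/s1.png

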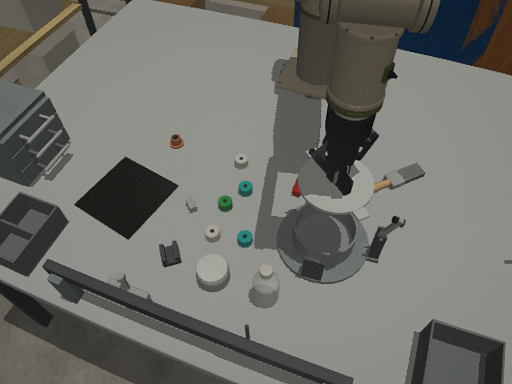

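```bash
python3 -m crank '[[[-0.035,0.037,0.0,0,0,0.08],[-0.078,0.083,0.0,0,0,0.17],[-0.122,0.13,0.0,0,0,0.27],[-0.165,0.176,0,0,0,0.37],[-0.208,0.222,0,0,0,0.47],[-0.25,0.268,0,0,0,0.57],[-0.29,0.312,0,0,0,0.66],[-0.325,0.35,0.0,0,0,0.75],[-0.343,0.368,0.004,0,0,0.75],[-0.343,0.368,0.004,0,0,0.75]]]'
python3 - <<'E'
from h import *
st(); rel((638,-318,32),(180,0,5))
E
```

```text
time: 7.95
tool_pos: [636.3, -319.5, 228.3]
tcp_rot: [-179.8, -0.0, 4.8]
ft_force: [-0.3, 1.3, -4.0]
finger_gap: 14.2
{'time': 7.95, 'joint_pos': [-30.85, 25.17, 64.57, 0.13, 90.34, 54.35], 'tool_pos': [636.34, -319.54, 228.28], 'tcp_rot': [-179.85, -0.01, 4.79], 'ft_force': [-0.29, 1.29, -3.97], 'finger_gap': 14.16}
row [0.0017, -0.0009, 0.1963] [-0.003, -0.0, -0.004] n>= 3.1407256895564997 0.02397393415188766
```

```bash
python3 -m crank '[[[0,0,0.05,0,0,0],[0.001,0,0.1,0,0,0],[0.002,0,0.15,0,0,0],[0.002,-0.001,0.175,0,0,0],[0.002,-0.001,0.19,0,0,0],[0.002,-0.001,0.196,0,0,0],[0.002,-0.001,0.199,0,0,0],[0.002,-0.001,0.2,0,0,0],[0.002,-0.001,0.2,0,0,0]]]'
python3 - <<'E'
from h import *
st()
E
```

```text
time: 9.07
tool_pos: [638.8, -318.3, 29.4]
tcp_rot: [-179.9, -0.1, 4.8]
ft_force: [0.8, -0.3, -4.6]
finger_gap: 14.5
{'time': 9.07, 'joint_pos': [-30.66, 33.74, 74.4, 0.13, 71.84, 54.51], 'tool_pos': [638.83, -318.28, 29.41], 'tcp_rot': [-179.91, -0.09, 4.79], 'ft_force': [0.77, -0.27, -4.62], 'finger_gap': 14.55}
```

```bash
python3 -m crank '[[[0,0,0.002,0,0,0],[0,0,0.003,0,0,0],[0,0,0.003,0,0,0]]]'
python3 -m crank '[[[0,0,0,0,0,0],[0,0,0,0,0,0],[0,0,0,0,0,0],[0,0,-0.02,0,0,0],[0,0,-0.07,0,0,0],[0,0,-0.13,0,0,0],[0,0,-0.17,0,0,0],[0,0,-0.17,0,0,0]]]' 0
python3 - <<'E'
from h import *
st(); snap('wrist','w2');snap('top','t2'); 
p,P=cloud('w2'); Z=P[...,2]; q=P[(abs(Z-55)<6)&(np.hypot(P[...,0]-638,P[...,1]+318)<60)]
print('bar',cv2.minAreaRect(q[:,:2].astype(np.float32)),np.median(q[:,2]))
E
```

```text
time: 9.45
tool_pos: [639.2, -318.5, 27.6]
tcp_rot: [-179.9, -0.1, 4.8]
ft_force: [-3.6, 2.2, 5.8]
finger_gap: 14.7
time: 10.45
tool_pos: [641.6, -320.3, 205.9]
tcp_rot: [179.7, -0.7, 4.8]
ft_force: [-0.5, -0.1, -0.4]
finger_gap: 85.6
{'time': 10.45, 'joint_pos': [-30.69, 25.62, 66.32, 0.12, 87.34, 54.51], 'tool_pos': [641.57, -320.33, 205.91], 'tcp_rot': [179.68, -0.66, 4.79], 'ft_force': [-0.52, -0.13, -0.41], 'finger_gap': 85.61}
bar ((639.6771240234375, -319.0208740234375), (75.7259750366211, 16.01848602294922), 4.932962894439697) 55.235634124631304
```

View pics/w2.png

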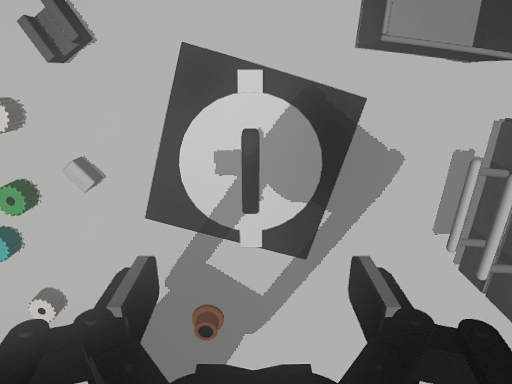

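View pics/t2.png

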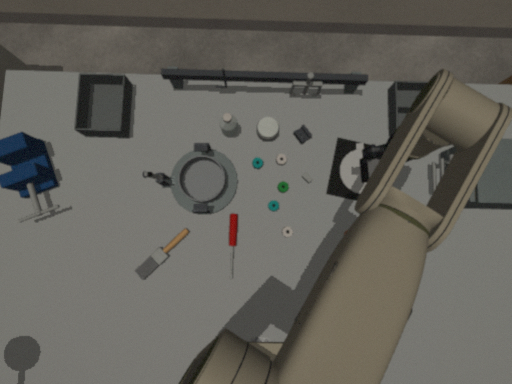

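```bash
cat >> h.py <<'E'
def part(name,x,y,ztop,rad=30):
    p,P=cloud(name); Z=P[...,2]
    q=P[(abs(Z-ztop)<3.5)&(np.hypot(P[...,0]-x,P[...,1]-y)<rad)]
    if len(q)<5: print(name,'none',len(q)); return
    print(name,'n',len(q),'circ',[np.round(v,1) for v in cv2.minEnclosingCircle(q[:,:2].astype(np.float32))],'mean',np.round(q.mean(0),1),'box',np.round((q.min(0)+q.max(0))/2,1))
E
python3 - <<'E'
from h import *
part('w2',432,-277,26); part('top0',432,-277,26)
rel((433,-277,150),(180,0,20));
E
```

```text
w2 n 375 circ [array([ 436.5, -282.9]), np.float64(15.1)] mean [ 437.5 -282.1   26.6] box [ 436.6 -281.6   25.6]
top0 n 53 circ [array([ 432.8, -279.5]), np.float64(13.5)] mean [ 432.9 -278.5   25.8] box [ 433.7 -279.4   25.7]
row [-0.2023, -0.0591, 0.0485] [0.001, -0.004, -0.266] n>= 3.4599863116092027 1.4219503113195684
```

```bash
python3 -m crank '[[[-0.05,-0.015,0.01,0,0,-0.06],[-0.1,-0.03,0.02,0,0,-0.13],[-0.15,-0.045,0.035,0,0,-0.2],[-0.201,-0.057,0.05,0,0,-0.266],[-0.201,-0.057,0.05,0,0,-0.266],[-0.201,-0.057,0.05,0,0,-0.266]]]'
python3 - <<'E'
from h import *
st(); snap('wrist','w3'); part('w3',434,-280,26); rel((434,-280,8),(180,0,20))
E
```

```text
time: 11.3
tool_pos: [434.3, -278.9, 148.1]
tcp_rot: [179.9, -0.2, 20.0]
ft_force: [0.9, -1.0, 0.5]
finger_gap: 85.6
{'time': 11.3, 'joint_pos': [-38.51, -2.58, 104.42, 0.16, 77.98, 31.47], 'tool_pos': [434.27, -278.87, 148.11], 'tcp_rot': [179.94, -0.23, 19.98], 'ft_force': [0.9, -1.0, 0.49], 'finger_gap': 85.56}
w3 n 865 circ [array([ 435.9, -282.1]), np.float64(14.0)] mean [ 436.4 -281.8   26.6] box [ 435.8 -282.    25.6]
row [-0.0021, -0.0002, 0.141] [0.002, -0.005, 0.0] n>= 2.2558803075987854 0.028541384828641676
```

View pics/w3.png

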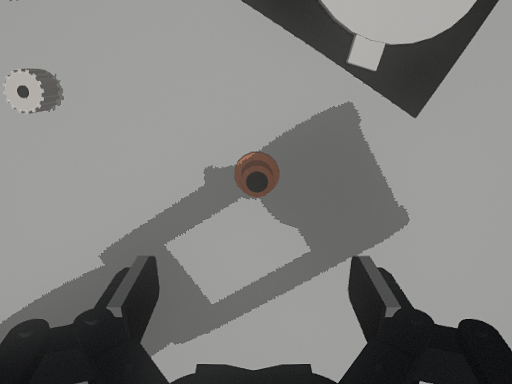

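Run:
```python
from h import *
rel((435,-281,8.5),(180,0,20))
```

```text
row [-0.0015, 0.0011, 0.1405] [0.002, -0.005, 0.0] n>= 2.247924174606349 0.028541384828641676
```

```bash
python3 -m crank '[[[0,0.001,0.05,0,0,0],[0,0.001,0.1,0,0,0],[0,0.001,0.13,0,0,0],[-0.001,0.001,0.14,0,0,0],[-0.001,0.001,0.14,0,0,0],[-0.001,0.001,0.14,0,0,0]]]' 0
python3 -m crank '[[[0,0,0,0,0,0],[0,0,0,0,0,0],[0,0,0,0,0,0],[0,0,0,0,0,0],[0,0,0,0,0,0],[0,0,0,0,0,0]]]' 1 40
python3 -m crank '[[[0,0,-0.02,0,0,0],[0,0,-0.06,0,0,0],[0,0,-0.11,0,0,0],[0,0,-0.16,0,0,0],[0,0,-0.18,0,0,0],[0,0,-0.18,0,0,0]]]'
python3 - <<'E'
from h import *
st(); rel((594,183.5,190),(180,0,20)); rel((594,183.5,190),(180,0,50))
E
```

```text
time: 12.1
tool_pos: [437.0, -281.8, 10.9]
tcp_rot: [179.7, -0.4, 20.0]
ft_force: [0.9, -0.1, -0.4]
finger_gap: 85.9
time: 12.85
tool_pos: [437.3, -282.1, 11.5]
tcp_rot: [179.7, -0.4, 20.0]
ft_force: [-1.6, 0.1, 6.8]
finger_gap: 26.1
time: 13.6
tool_pos: [436.7, -282.3, 193.2]
tcp_rot: [179.5, -0.5, 20.0]
ft_force: [-0.1, -0.5, -1.8]
finger_gap: 26.2
{'time': 13.6, 'joint_pos': [-38.64, -4.5, 101.45, 0.16, 82.36, 31.32], 'tool_pos': [436.66, -282.26, 193.18], 'tcp_rot': [179.5, -0.5, 20.01], 'ft_force': [-0.15, -0.54, -1.79], 'finger_gap': 26.25}
row [0.3072, -0.3838, 0.0025] [0.009, -0.009, 0.0] n>= 7.866048906923646 0.0658409495324471
row [0.3072, -0.3838, 0.0025] [0.011, -0.006, -0.523] n>= 7.866048906923646 2.8034753241479304
```

Run:
```python
from h import *
rel((631,185,190),(180,0,3))
```

```text
row [0.3425, -0.3726, 0.0029] [0.007, -0.01, 0.297] n>= 8.097166929540586 1.591155839440135
```

```bash
python3 -m crank '[[[0.035,-0.037,0,0,0,0],[0.08,-0.085,0,0,0,0.04],[0.123,-0.132,0,0,0,0.08],[0.166,-0.18,0,0.003,-0.005,0.12],[0.21,-0.227,0,0.005,-0.006,0.17],[0.253,-0.275,0.001,0.006,-0.008,0.22],[0.296,-0.322,0.002,0.007,-0.01,0.27],[0.335,-0.365,0.003,0.007,-0.01,0.297],[0.342,-0.373,0.003,0.007,-0.01,0.297],[0.342,-0.373,0.003,0.007,-0.01,0.297]]]'
python3 - <<'E'
from h import *
st(); snap('wrist','w4'); rel((631,185,33),(180,0,3))
p,P=cloud('w4'); Z=P[...,2]
q=P[(abs(Z-71)<3)&(np.hypot(P[...,0]-594,P[...,1]-183)<80)]
print('rim',cv2.minEnclosingCircle(q[:,:2].astype(np.float32)),len(q))
E
```

```text
time: 14.85
tool_pos: [629.4, 186.0, 187.2]
tcp_rot: [179.9, 0.2, 3.1]
ft_force: [-0.3, 0.1, -0.9]
finger_gap: 26.0
{'time': 14.85, 'joint_pos': [12.01, 17.58, 78.3, -0.04, 84.34, 98.89], 'tool_pos': [629.35, 185.96, 187.18], 'tcp_rot': [179.93, 0.22, 3.12], 'ft_force': [-0.3, 0.06, -0.95], 'finger_gap': 25.99}
row [0.0021, -0.0005, 0.1548] [0.001, 0.003, 0.001] n>= 2.4765534907154128 0.01903109476963758
rim ((590.3760986328125, 183.13967895507812), 76.34291076660156) 2214
```

View pics/w4.png

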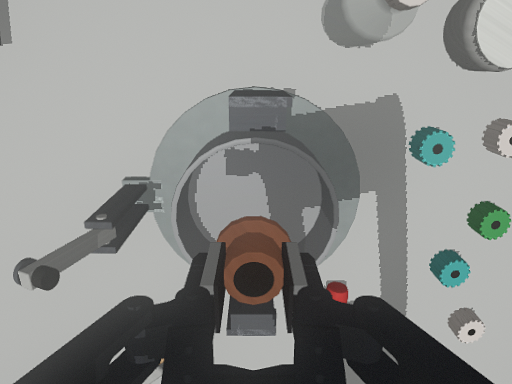

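```bash
python3 -m crank '[[[0.001,0,0.05,0,0,0],[0.002,0,0.1,0,0,0],[0.002,0,0.13,0,0,0],[0.002,0,0.15,0,0,0],[0.002,0,0.157,0,0,0],[0.002,0,0.157,0,0,0]]]'
python3 - <<'E'
from h import *
st()
E
```

```text
time: 15.65
tool_pos: [631.6, 184.1, 31.7]
tcp_rot: [179.9, 0.1, 3.0]
ft_force: [-0.4, -0.6, -0.9]
finger_gap: 26.3
{'time': 15.65, 'joint_pos': [11.82, 25.87, 84.89, -0.06, 69.37, 98.84], 'tool_pos': [631.56, 184.12, 31.69], 'tcp_rot': [179.92, 0.12, 3.01], 'ft_force': [-0.41, -0.64, -0.87], 'finger_gap': 26.26}
```

```bash
python3 -m crank '[[[0,0,0,0,0,0],[0,0,0,0,0,0],[0,0,0,0,0,0],[0,0,-0.04,0,0,0],[0,0,-0.09,0,0,0],[0,0,-0.14,0,0,0],[0,0,-0.17,0,0,0],[0,0,-0.17,0,0,0]]]' 0.48
python3 - <<'E'
from h import *
st(); snap('wrist','w5'); rel((438,-82,150),(180,0,5)); _,_,c=load('w5'); part('w5',632,185,44)
for n,x,y in(('A',438,-83),('B',667,-58)):
    part('top0',x,y,24,25);part('t2',x,y,24,25);part('w5',x,y,24,25)
E
```

```text
time: 16.65
tool_pos: [634.0, 184.9, 206.1]
tcp_rot: [180.0, -0.3, 3.0]
ft_force: [-0.3, -0.8, -0.2]
finger_gap: 44.5
{'time': 16.65, 'joint_pos': [11.85, 17.16, 76.83, -0.06, 85.74, 98.84], 'tool_pos': [633.98, 184.93, 206.1], 'tcp_rot': [179.98, -0.29, 3.02], 'ft_force': [-0.33, -0.83, -0.17], 'finger_gap': 44.46}
row [-0.2086, 0.256, 0.0533] [0.001, -0.001, -0.035] n>= 5.351516209933932 0.18572102289630613
w5 n 675 circ [array([631. , 183.7]), np.float64(13.9)] mean [631.5 183.8  44.6] box [631.1 183.7  43.7]
top0 n 84 circ [array([438.9, -81.2]), np.float64(17.7)] mean [439.3 -81.6  23.8] box [439.7 -80.7  24. ]
t2 n 83 circ [array([439.7, -81.8]), np.float64(17.1)] mean [439.4 -81.3  23.9] box [439.7 -82.   24.1]
w5 n 506 circ [array([442.1, -83. ]), np.float64(18.7)] mean [443.8 -81.9  24.2] box [442.5 -82.6  23.7]
top0 n 76 circ [array([666.6, -58.7]), np.float64(17.1)] mean [665.9 -59.   24.4] box [667.1 -59.5  24.1]
t2 n 72 circ [array([666.1, -58.8]), np.float64(17.1)] mean [666.1 -59.   24.2] box [666.7 -59.6  24. ]
w5 n 847 circ [array([670.3, -60.2]), np.float64(18.0)] mean [670.6 -59.   24.2] box [670.5 -59.3  23.5]
```

View pics/w5.png

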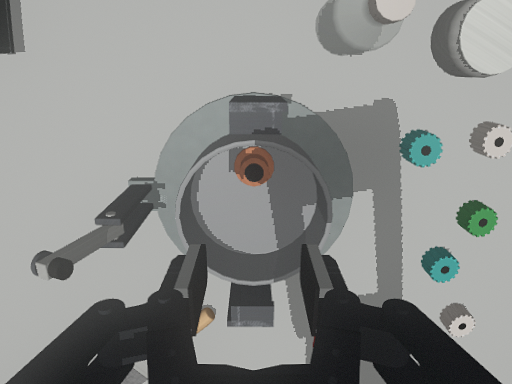

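```bash
python3 -m crank '[[[-0.04,0.05,0.01,0,0,0],[-0.08,0.098,0.02,0,0,0],[-0.12,0.147,0.03,0,0,0],[-0.165,0.2,0.04,0,0,-0.03],[-0.205,0.25,0.053,0,0,-0.03],[-0.207,0.256,0.053,0,0,-0.03],[-0.207,0.256,0.053,0,0,-0.03]]]' 0.4
python3 - <<'E'
from h import *
st(); p,_,_=snap('wrist','w6'); part('w6',440,-82,24); rel((441,-82,8),(180,0,5))
cv2.imwrite('pics/w6z.png',cv2.resize(p[60:260,130:400],None,fx=2.8,fy=2.8))
E
```

```text
time: 17.58
tool_pos: [437.7, -82.6, 148.3]
tcp_rot: [-180.0, 0.1, 4.6]
ft_force: [-1.2, 1.7, 0.1]
finger_gap: 51.4
{'time': 17.58, 'joint_pos': [-17.26, -13.99, 114.67, -0.03, 79.42, 68.16], 'tool_pos': [437.7, -82.63, 148.3], 'tcp_rot': [-179.99, 0.11, 4.58], 'ft_force': [-1.15, 1.73, 0.12], 'finger_gap': 51.42}
w6 n 1286 circ [array([442.6, -83.9]), np.float64(17.7)] mean [443.1 -83.7  24.5] box [442.6 -83.9  23.8]
row [0.0025, 0.0003, 0.1409] [-0.0, 0.001, -0.006] n>= 2.254676440706561 0.03435162086401662
```

View pics/w6z.png

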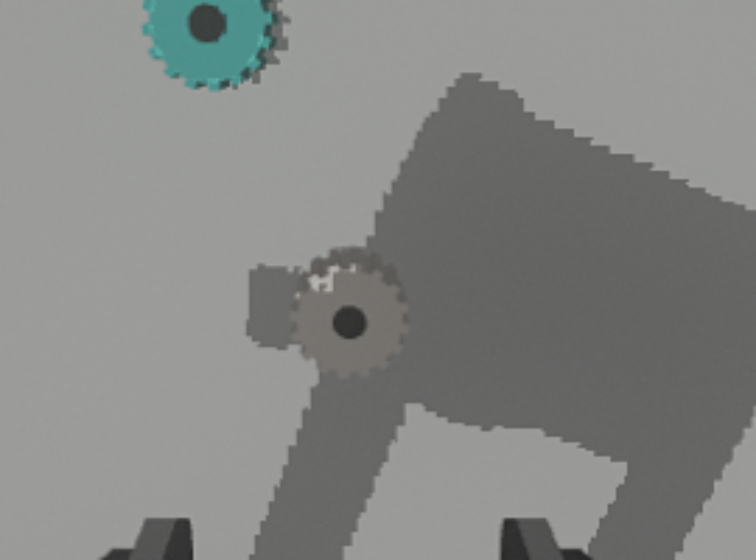

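```bash
python3 -m crank '[[[0.001,0,0.05,0,0,0],[0.002,0.001,0.1,0,0,0],[0.0025,0.001,0.13,0,0,0],[0.0025,0.001,0.143,0,0,0],[0.0025,0.001,0.144,0,0,0],[0.0025,0.001,0.144,0,0,0]]]' 0.4
python3 -m crank '[[[0,0,0,0,0,0],[0,0,0,0,0,0],[0,0,0,0,0,0],[0,0,0,0,0,0],[0,0,0,0,0,0]]]' 1 25
python3 -m crank '[[[0,0,-0.02,0,0,0],[0,0,-0.06,0,0,0],[0,0,-0.11,0,0,0],[0,0,-0.16,0,0,0],[0,0,-0.18,0,0,0],[0,0,-0.18,0,0,0]]]'
python3 - <<'E'
from h import *
st(); rel((556,181,190),(180,0,3))
E
```

```text
time: 18.38
tool_pos: [442.4, -82.8, 6.2]
tcp_rot: [180.0, -0.1, 4.7]
ft_force: [0.2, 0.2, -0.3]
finger_gap: 51.0
time: 19.0
tool_pos: [443.8, -83.1, 7.8]
tcp_rot: [179.9, -0.2, 4.7]
ft_force: [-0.4, 0.8, 8.3]
finger_gap: 29.9
time: 19.75
tool_pos: [444.6, -83.4, 190.3]
tcp_rot: [179.8, -0.5, 4.6]
ft_force: [0.3, -0.4, -0.0]
finger_gap: 30.0
{'time': 19.75, 'joint_pos': [-17.13, -15.39, 111.37, 0.01, 83.49, 68.22], 'tool_pos': [444.55, -83.41, 190.31], 'tcp_rot': [179.81, -0.5, 4.65], 'ft_force': [0.3, -0.43, -0.05], 'finger_gap': 29.96}
row [0.1325, -0.2545, 0.0006] [0.003, -0.009, 0.029] n>= 4.591079691201821 0.16161717128642572
```

```bash
python3 -m crank '[[[0.02,-0.04,0,0,0,0],[0.047,-0.09,0,0.003,-0.004,0.01],[0.075,-0.14,0,0.003,-0.009,0.029],[0.1,-0.195,0,0.003,-0.009,0.029],[0.13,-0.245,0,0.003,-0.009,0.029],[0.1325,-0.2545,0,0.003,-0.009,0.029],[0.1325,-0.2545,0,0.003,-0.009,0.029]]]'
python3 - <<'E'
from h import *
st(); snap('wrist','w7');rel((556,181,31),(180,0,3))
E
```

```text
time: 20.62
tool_pos: [555.0, 181.1, 188.7]
tcp_rot: [179.9, 0.2, 3.1]
ft_force: [-0.4, -0.2, -0.6]
finger_gap: 29.9
{'time': 20.62, 'joint_pos': [13.06, 6.49, 90.81, -0.03, 82.9, 100.0], 'tool_pos': [554.98, 181.12, 188.68], 'tcp_rot': [179.94, 0.19, 3.06], 'ft_force': [-0.39, -0.17, -0.56], 'finger_gap': 29.92}
row [0.0013, -0.0009, 0.1582] [0.001, 0.003, -0.0] n>= 2.5312956030882803 0.014986080491857422
```

View pics/w7.png

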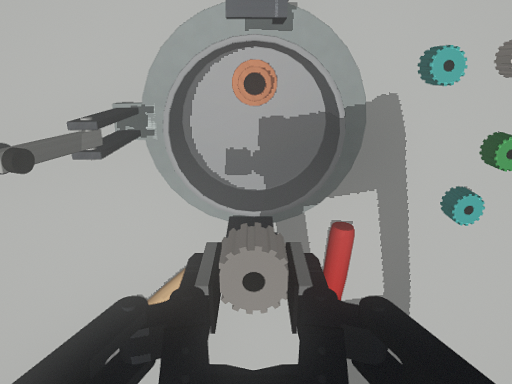

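```bash
python3 -m crank '[[[0.001,0,0.05,0,0,0],[0.002,0,0.1,0,0,0],[0.002,-0.001,0.14,0,0,0],[0.002,-0.001,0.158,0,0,0],[0.002,-0.001,0.162,0,0,0],[0.002,-0.001,0.163,0,0,0]]]'
python3 -m crank '[[[0,0,0,0,0,0],[0,0,0,0,0,0],[0,0,0,0,0,0],[0,0,-0.04,0,0,0],[0,0,-0.09,0,0,0],[0,0,-0.14,0,0,0],[0,0,-0.17,0,0,0],[0,0,-0.17,0,0,0]]]' 0.42
python3 - <<'E'
from h import *
st(); snap('wrist','w8'); rel((668,-59,150),(180,0,-10));part('w8',556,182,42)
part('w8',667,-59,24,25)
E
```

```text
time: 21.42
tool_pos: [558.0, 181.0, 27.9]
tcp_rot: [180.0, 0.0, 3.0]
ft_force: [-0.1, 0.2, 0.5]
finger_gap: 30.0
time: 22.42
tool_pos: [560.0, 181.7, 202.0]
tcp_rot: [-180.0, -0.4, 3.0]
ft_force: [-0.0, 0.1, -0.1]
finger_gap: 49.9
{'time': 22.42, 'joint_pos': [13.02, 6.23, 89.69, -0.04, 83.71, 100.04], 'tool_pos': [559.97, 181.71, 201.95], 'tcp_rot': [-179.98, -0.37, 2.98], 'ft_force': [-0.05, 0.07, -0.05], 'finger_gap': 49.89}
row [0.0965, 0.2457, 0.0497] [-0.0, -0.003, 0.226] n>= 4.298175204336409 1.2126247381615305
w8 n 1099 circ [array([549.3, 181.9]), np.float64(25.0)] mean [554.7 180.7  42.5] box [551.8 181.8  42. ]
w8 none 0
```

View pics/w8.png

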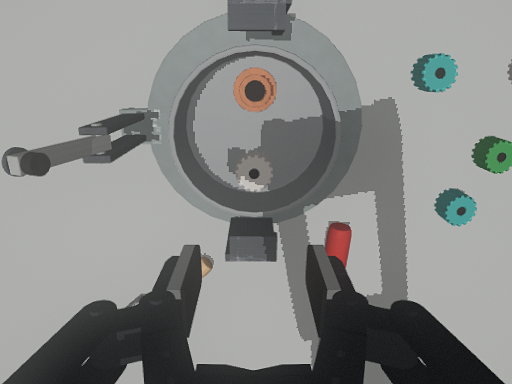

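Run:
```python
from h import *
rel((667,-59,150),(180,0,-25))
_,_,c=load('top0'); print(atz(c,(268,128),50),atz(c,(228,125),60))
```

```text
row [0.0955, 0.2457, 0.0497] [-0.0, -0.003, 0.488] n>= 4.291694037260769 2.6144422163277112
[758.59570185 -15.54892757  50.        ] [761.57428403 108.54732173  60.        ]
```

```bash
python3 -m crank '[[[0.016,0.041,0,0,0,0.08],[0.035,0.09,0.01,0,0,0.18],[0.053,0.14,0.02,0,0,0.28],[0.073,0.19,0.03,0,0,0.38],[0.09,0.235,0.045,0,0,0.488],[0.0955,0.2457,0.05,0,-0.003,0.488],[0.0955,0.2457,0.05,0,-0.003,0.488],[0.0955,0.2457,0.05,0,-0.003,0.488]]]'
python3 - <<'E'
from h import *
st(); p,_,_=snap('wrist','w9'); part('w9',668,-59,24); rel((668,-59.5,5),(180,0,-25))
cv2.imwrite('pics/w9z.png',cv2.resize(p[60:260,130:400],None,fx=2.8,fy=2.8))
E
```

```text
time: 23.48
tool_pos: [666.7, -57.6, 149.5]
tcp_rot: [-180.0, 0.1, -24.9]
ft_force: [0.4, 0.4, -0.0]
finger_gap: 49.3
{'time': 23.48, 'joint_pos': [-9.35, 20.77, 78.38, 0.05, 80.89, 105.52], 'tool_pos': [666.66, -57.56, 149.55], 'tcp_rot': [-179.96, 0.06, -24.88], 'ft_force': [0.41, 0.36, -0.0], 'finger_gap': 49.33}
w9 n 653 circ [array([669.3, -82.4]), np.float64(17.0)] mean [669.6 -80.1  24.5] box [669.3 -79.3  23.9]
row [0.0019, 0.0016, 0.145] [-0.001, 0.0, 0.002] n>= 2.3206351772784313 0.013708210199751374
```

View pics/w9z.png

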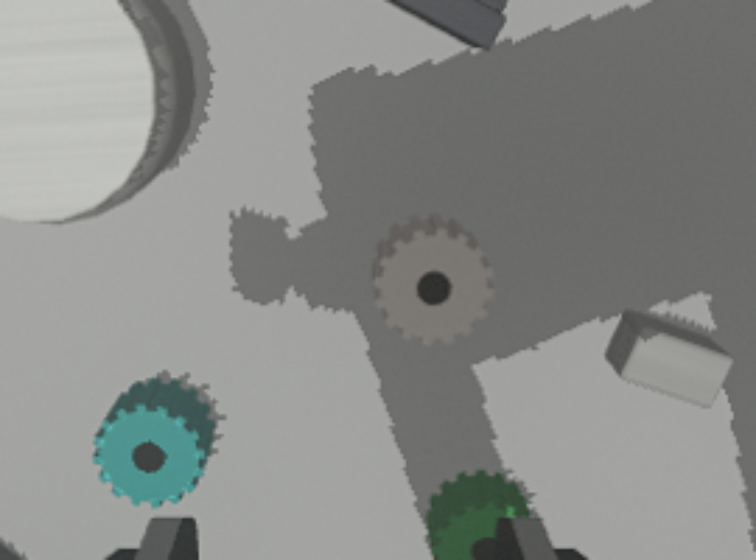

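Run:
```python
from h import *
snap('top','t3'); snap('wrist','w9b')
part('w9b',672,-90,24,35); part('t3',672,-90,24,35); part('w9b',652,13,24);part('w9b',578,-67,24,30)
```

```text
w9b n 1306 circ [array([669.5, -87. ]), np.float64(17.7)] mean [670.  -87.1  24.5] box [669.5 -86.9  23.6]
t3 n 71 circ [array([666.8, -84. ]), np.float64(17.0)] mean [665.4 -83.4  24.1] box [667.3 -84.8  24. ]
w9b n 1137 circ [array([657.1,  14.5]), np.float64(18.0)] mean [657.8  13.8  24.5] box [657.1  14.3  23.6]
w9b n 647 circ [array([582.5, -67.6]), np.float64(17.9)] mean [586.3 -64.   24.4] box [583.1 -67.4  23.7]
```

Run:
```python
from h import *
_,_,c=load('top0'); print(atz(c,(308,179),22),atz(c,(303,134),30))
rel((668.5,-86,4),(180,0,-25))
```

```text
[ 605.52774712 -145.78313949   22.        ] [ 748.22418703 -127.65195433   30.        ]
row [0.0131, 0.0253, 0.1464] [-0.001, -0.001, 0.002] n>= 2.386966489210833 0.013146188637036305
```

```bash
python3 -m crank '[[[0.013,0.0253,0,0,0,0],[0.013,0.0253,0.05,0,0,0],[0.013,0.0253,0.1,0,0,0],[0.013,0.0253,0.135,0,0,0],[0.013,0.0253,0.146,0,0,0],[0.013,0.0253,0.147,0,0,0],[0.013,0.0253,0.147,0,0,0]]]' 0.42
python3 -m crank '[[[0,0,0,0,0,0],[0,0,0,0,0,0],[0,0,0,0,0,0],[0,0,0,0,0,0],[0,0,0,0,0,0]]]' 1 25
python3 -m crank '[[[0,0,-0.02,0,0,0],[0,0,-0.06,0,0,0],[0,0,-0.11,0,0,0],[0,0,-0.16,0,0,0],[0,0,-0.18,0,0,0],[0,0,-0.18,0,0,0]]]'
python3 - <<'E'
from h import *
st(); rel((593,183,190),(180,0,3))
E
```

```text
time: 24.5
tool_pos: [670.2, -86.1, 6.0]
tcp_rot: [-179.9, -0.2, -24.9]
ft_force: [0.1, 0.1, 0.6]
finger_gap: 49.4
time: 25.12
tool_pos: [671.9, -86.4, 8.3]
tcp_rot: [-179.9, -0.4, -24.8]
ft_force: [-1.9, 0.9, 7.6]
finger_gap: 29.7
time: 25.88
tool_pos: [671.6, -86.5, 191.2]
tcp_rot: [-179.8, -0.7, -24.9]
ft_force: [0.2, -0.9, -0.7]
finger_gap: 29.9
{'time': 25.88, 'joint_pos': [-11.7, 19.75, 75.24, 0.04, 84.29, 103.15], 'tool_pos': [671.65, -86.48, 191.23], 'tcp_rot': [-179.79, -0.69, -24.85], 'ft_force': [0.18, -0.91, -0.65], 'finger_gap': 29.91}
row [-0.1846, -0.2115, -0.0002] [-0.001, -0.013, -0.486] n>= 4.491599876665241 2.603570737445139
```

Run:
```python
from h import *
rel((594,167,190),(180,0,3))
```

```text
row [-0.177, -0.1974, -0.0002] [-0.001, -0.013, -0.486] n>= 4.24174607764642 2.603570737445139
```

```bash
python3 -m crank '[[[-0.03,-0.035,0,0,0,-0.08],[-0.07,-0.08,0,0,-0.005,-0.18],[-0.11,-0.12,0,0,-0.01,-0.28],[-0.145,-0.16,0,0,-0.013,-0.38],[-0.17,-0.19,0,0,-0.013,-0.486],[-0.177,-0.1974,0,0,-0.013,-0.486],[-0.177,-0.1974,0,0,-0.013,-0.486],[-0.177,-0.1974,0,0,-0.013,-0.486]]]'
python3 - <<'E'
from h import *
st(); rel((594,167,28),(180,0,3)); snap('wrist','w10')
E
```

```text
time: 26.88
tool_pos: [594.1, 165.6, 188.9]
tcp_rot: [-180.0, 0.1, 2.9]
ft_force: [0.3, -0.7, 0.4]
finger_gap: 29.8
{'time': 26.88, 'joint_pos': [10.81, 11.37, 85.39, 0.01, 83.32, 97.93], 'tool_pos': [594.06, 165.65, 188.94], 'tcp_rot': [-180.0, 0.08, 2.88], 'ft_force': [0.34, -0.74, 0.42], 'finger_gap': 29.81}
row [0.0002, -0.0013, 0.1609] [-0.0, 0.001, -0.002] n>= 2.575065893900158 0.013556217729293593
```

View pics/w10.png

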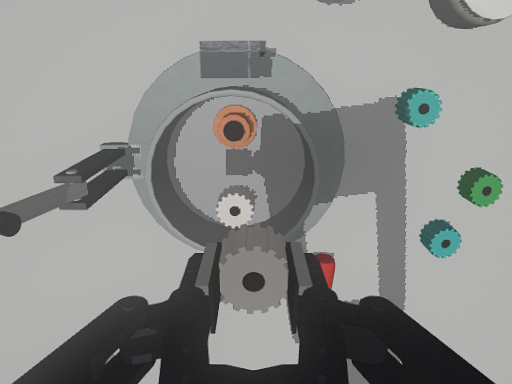

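```bash
python3 -m crank '[[[-0.0005,-0.001,0.05,0,0,0],[-0.0005,-0.001,0.1,0,0,0],[-0.001,-0.001,0.14,0,0,0],[-0.001,-0.001,0.158,0,0,0],[-0.001,-0.001,0.163,0,0,0],[-0.001,-0.001,0.164,0,0,0]]]'
python3 -m crank '[[[0,0,0,0,0,0],[0,0,0,0,0,0],[0,0,0,0,0,0],[0,0,-0.04,0,0,0],[0,0,-0.09,0,0,0],[0,0,-0.14,0,0,0],[0,0,-0.18,0,0,0],[0,0,-0.18,0,0,0]]]' 0.47
python3 - <<'E'
from h import *
st(); snap('wrist','w11');snap('scene','s11')
E
```

```text
time: 27.68
tool_pos: [594.4, 166.1, 26.7]
tcp_rot: [-180.0, -0.1, 2.8]
ft_force: [-0.1, 0.0, 0.4]
finger_gap: 29.5
time: 28.68
tool_pos: [596.7, 166.6, 212.1]
tcp_rot: [-179.9, -0.5, 2.8]
ft_force: [0.2, 0.1, -0.2]
finger_gap: 45.5
{'time': 28.68, 'joint_pos': [10.85, 10.44, 83.99, 0.01, 85.01, 98.04], 'tool_pos': [596.74, 166.6, 212.14], 'tcp_rot': [-179.91, -0.55, 2.81], 'ft_force': [0.21, 0.12, -0.21], 'finger_gap': 45.5}
```

View pics/w11.png

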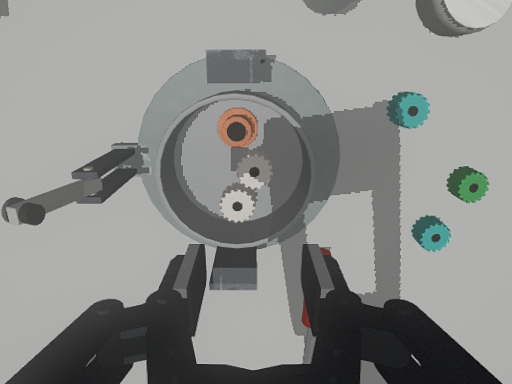

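View pics/s11.png

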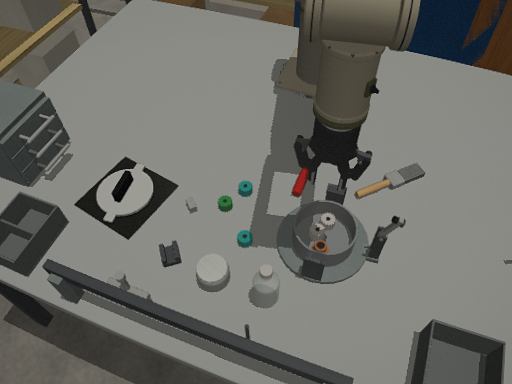

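Run:
```python
from h import *
rel((639.2,-318.5,200),(180,0,4.8))
```

```text
row [0.021, 0.4863, 0.0069] [-0.0, -0.002, -0.035] n>= 7.788179931505075 0.1860557130485991
```

```bash
python3 -m crank '[[[0.002,0.05,0,0,0,0],[0.005,0.11,0,0,0,0],[0.008,0.17,0,0,0,0],[0.01,0.23,0,0,0,0],[0.013,0.29,0,0,0,-0.02],[0.016,0.35,0.003,0,0,-0.035],[0.018,0.41,0.006,0,-0.005,-0.035],[0.021,0.47,0.007,0,-0.009,-0.035],[0.021,0.486,0.007,0,-0.009,-0.035],[0.021,0.486,0.007,0,-0.009,-0.035]]]' 0
python3 - <<'E'
from h import *
st();rel((639.2,-318.5,27.6),(180,0,4.8)); snap('wrist','w12')
p,P=cloud('w12'); Z=P[...,2]; q=P[(abs(Z-55)<6)&(np.hypot(P[...,0]-638,P[...,1]+318)<60)]
print('bar',cv2.minAreaRect(q[:,:2].astype(np.float32)),np.median(q[:,2]))
E
```

```text
time: 30.02
tool_pos: [638.2, -318.7, 197.5]
tcp_rot: [-179.8, 0.5, 4.7]
ft_force: [-0.1, 0.7, 0.7]
finger_gap: 85.4
{'time': 30.02, 'joint_pos': [-30.56, 26.53, 66.01, -0.19, 87.99, 54.73], 'tool_pos': [638.17, -318.74, 197.48], 'tcp_rot': [-179.84, 0.54, 4.72], 'ft_force': [-0.05, 0.73, 0.71], 'finger_gap': 85.39}
row [0.0027, 0.0003, 0.1699] [-0.003, 0.009, -0.001] n>= 2.718157988424516 0.05335684258752279
bar ((640.2552490234375, -319.025146484375), (74.77041625976562, 15.619778633117676), 4.216456890106201) 55.24020588516578
```

```bash
python3 -m crank '[[[0.001,0,0.05,-0.003,0.009,0],[0.002,0,0.1,-0.003,0.009,0],[0.002,0,0.14,-0.003,0.009,0],[0.002,0,0.16,-0.003,0.009,0],[0.002,0,0.168,-0.003,0.009,0],[0.002,0,0.17,-0.003,0.009,0],[0.002,0,0.17,-0.003,0.009,0]]]' 0
python3 - <<'E'
from h import *
st();rel((639.2,-318.5,27.6),(180,0,4.8))
E
```

```text
time: 30.95
tool_pos: [640.3, -317.5, 30.2]
tcp_rot: [179.9, -0.2, 4.8]
ft_force: [0.5, -0.1, 0.7]
finger_gap: 85.4
{'time': 30.95, 'joint_pos': [-30.48, 33.68, 74.4, -0.01, 71.73, 54.72], 'tool_pos': [640.32, -317.47, 30.22], 'tcp_rot': [179.88, -0.15, 4.8], 'ft_force': [0.46, -0.06, 0.67], 'finger_gap': 85.44}
row [-0.0012, 0.0009, 0.0026] [0.002, -0.003, 0.0] n>= 0.04846073800764846 0.01794522272034472
```

```bash
python3 -m crank '[[[-0.001,0.001,0.003,0.002,-0.003,0],[-0.001,0.001,0.003,0.002,-0.003,0],[-0.001,0.001,0.003,0.002,-0.003,0]]]' 0
python3 -m crank '[[[0,0,0,0,0,0],[0,0,0,0,0,0],[0,0,0,0,0,0],[0,0,0,0,0,0],[0,0,0,0,0,0],[0,0,0,0,0,0],[0,0,0,0,0,0]]]' 1 80
python3 - <<'E'
from h import *
st()
E
```

```text
time: 31.32
tool_pos: [639.5, -318.7, 27.4]
tcp_rot: [180.0, 0.0, 4.8]
ft_force: [1.3, -0.9, 0.8]
finger_gap: 85.5
time: 32.2
tool_pos: [639.7, -318.7, 27.7]
tcp_rot: [180.0, -0.0, 4.8]
ft_force: [-0.3, 0.7, 2.6]
finger_gap: 14.8
{'time': 32.2, 'joint_pos': [-30.59, 33.99, 74.24, -0.0, 71.75, 54.62], 'tool_pos': [639.69, -318.69, 27.67], 'tcp_rot': [179.99, -0.01, 4.8], 'ft_force': [-0.3, 0.69, 2.57], 'finger_gap': 14.76}
```

```bash
python3 -m crank '[[[0,0,-0.02,0,0,0],[0,0,-0.06,0,0,0],[0,0,-0.11,0,0,0],[0,0,-0.16,0,0,0],[0,0,-0.2,0,0,0],[0,0,-0.21,0,0,0],[0,0,-0.21,0,0,0]]]'
python3 - <<'E'
from h import *
st();rel((595.6,183.5,235),(180,0,48))
E
```

```text
time: 33.08
tool_pos: [639.5, -318.6, 237.4]
tcp_rot: [180.0, -0.0, 4.8]
ft_force: [-0.3, 0.2, -5.4]
finger_gap: 15.0
{'time': 33.08, 'joint_pos': [-30.59, 25.33, 63.41, -0.01, 91.23, 54.62], 'tool_pos': [639.52, -318.64, 237.44], 'tcp_rot': [179.98, -0.01, 4.79], 'ft_force': [-0.26, 0.17, -5.42], 'finger_gap': 15.04}
row [-0.0018, -0.5041, 0.0023] [0.0, -0.0, -0.754] n>= 8.064985148715314 4.0381801010030784
```

```bash
python3 -m crank '[[[0,-0.045,0,0,0,-0.08],[0,-0.1,0,0,0,-0.17],[0,-0.16,0,0,0,-0.26],[0,-0.22,0,0,0,-0.35],[0,-0.28,0,0,0,-0.44],[0,-0.34,0,0,0,-0.53],[-0.001,-0.4,0,0,0,-0.62],[-0.002,-0.455,0.001,0,0,-0.71],[-0.002,-0.504,0.002,0,0,-0.754],[-0.002,-0.504,0.002,0,0,-0.754]]]'
python3 - <<'E'
from h import *
snap('wrist','w13'); drumfit('w13',595,183); st();rel((595.6,183.5,110),(180,0,48))
E
```

```text
time: 34.33
tool_pos: [592.9, 186.9, 231.5]
tcp_rot: [-179.8, 0.2, 48.3]
ft_force: [0.3, -1.0, -4.0]
finger_gap: 14.5
keeper [array([686.2, 184.2]), array([24.2, 44. ]), np.float64(2.9)]
{'time': 34.38, 'joint_pos': [12.59, 11.07, 81.23, -0.03, 87.99, 54.42], 'tool_pos': [593.49, 184.78, 231.76], 'tcp_rot': [-179.85, 0.26, 48.17], 'ft_force': [0.17, -0.54, -4.39], 'finger_gap': 14.85}
row [0.001, 0.0027, 0.1218] [-0.003, 0.004, 0.003] n>= 1.9486010263125084 0.031602603592419634
```

View pics/w13.png

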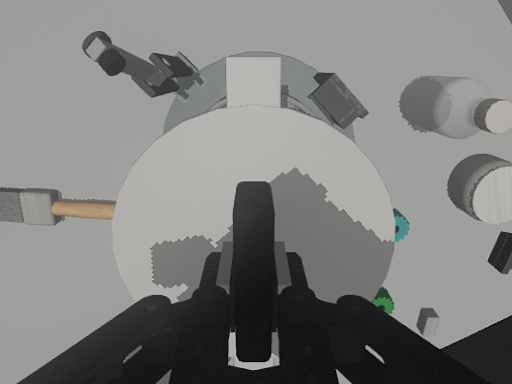

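```bash
python3 -m crank '[[[0.001,0.002,0.04,-0.003,0.004,0.003],[0.001,0.003,0.09,-0.003,0.004,0.003],[0.001,0.003,0.122,-0.003,0.004,0.003],[0.001,0.003,0.122,-0.003,0.004,0.003]]]'
python3 - <<'E'
from h import *
st();rel((595.6,183.5,87),(180,0,48))
E
```

```text
time: 34.88
tool_pos: [592.1, 181.0, 104.2]
tcp_rot: [-179.7, 0.5, 47.9]
ft_force: [-0.1, 0.6, -4.0]
finger_gap: 14.5
{'time': 34.88, 'joint_pos': [12.29, 16.13, 88.98, -0.06, 75.48, 54.42], 'tool_pos': [592.06, 181.02, 104.15], 'tcp_rot': [-179.71, 0.51, 47.89], 'ft_force': [-0.12, 0.6, -4.0], 'finger_gap': 14.52}
row [0.0044, 0.0011, 0.0171] [-0.005, 0.009, -0.002] n>= 0.28303699781118496 0.056151993707668914
```

```bash
python3 -m crank '[[[0.0044,0.001,0.004,-0.005,0.009,0],[0.0044,0.001,0.004,-0.005,0.009,0],[0.0044,0.001,0.006,-0.005,0.009,0],[0.0044,0.001,0.006,-0.005,0.009,0]]]'
python3 - <<'E'
from h import *
st();rel((595.6,183.5,87),(180,0,48))
E
```

```text
time: 35.38
tool_pos: [596.1, 183.7, 98.9]
tcp_rot: [180.0, -0.1, 47.9]
ft_force: [-0.4, -0.9, -4.1]
finger_gap: 14.7
{'time': 35.38, 'joint_pos': [12.42, 16.51, 89.11, 0.01, 74.32, 54.52], 'tool_pos': [596.1, 183.72, 98.86], 'tcp_rot': [179.97, -0.06, 47.9], 'ft_force': [-0.35, -0.86, -4.12], 'finger_gap': 14.69}
row [-0.0005, -0.0002, 0.0119] [0.001, -0.001, -0.002] n>= 0.18991169698456747 0.011322537594446649
```

```bash
python3 -m crank '[[[0,0,0.004,0,0,0],[0,0,0.008,0,0,0],[0,0,0.011,0,0,0],[0,0,0.013,0,0,0],[0,0,0.013,0,0,0],[0,0,0.013,0,0,0]]]'
python3 - <<'E'
from h import *
st()
E
```

```text
time: 36.12
tool_pos: [596.1, 183.7, 86.6]
tcp_rot: [180.0, -0.1, 47.9]
ft_force: [-5.7, -1.2, 3.7]
finger_gap: 14.7
{'time': 36.12, 'joint_pos': [12.42, 17.24, 89.59, 0.01, 73.11, 54.52], 'tool_pos': [596.07, 183.74, 86.61], 'tcp_rot': [179.97, -0.05, 47.9], 'ft_force': [-5.68, -1.19, 3.74], 'finger_gap': 14.65}
```

```bash
python3 -m crank '[[[0,0,0,0,0,0.1],[0,0,0,0,0,0.2],[0,0,0,0,0,0.3],[0,0,0,0,0,0.4],[0,0,0,0,0,0.5],[0,0,0,0,0,0.6],[0,0,0,0,0,0.68],[0,0,0,0,0,0.73],[0,0,0,0,0,0.73]]]'
python3 - <<'E'
from h import *
s=st(); print(s['wrist_torque'])
E
```

```text
time: 37.25
tool_pos: [596.3, 183.8, 86.6]
tcp_rot: [-180.0, -0.1, 6.1]
ft_force: [-0.5, 0.1, -2.2]
finger_gap: 14.6
{'time': 37.25, 'joint_pos': [12.42, 17.25, 89.58, 0.01, 73.08, 96.33], 'tool_pos': [596.34, 183.76, 86.64], 'tcp_rot': [-179.98, -0.09, 6.09], 'ft_force': [-0.47, 0.13, -2.22], 'finger_gap': 14.59}
[-0.04293496  0.05804246 -0.04953712]
```

```bash
python3 -m crank '[[[0,0,0,0,0,0.02],[0,0,0,0,0,0.04],[0,0,0,0,0,0.05],[0,0,0,0,0,0.05]]]'
python3 - <<'E'
from h import *
s=st(); print(s['wrist_torque'])
E
python3 -m crank '[[[0,0,0,0,0,0.02],[0,0,0,0,0,0.04],[0,0,0,0,0,0.05],[0,0,0,0,0,0.05]]]'
python3 - <<'E'
from h import *
s=st(); print(s['wrist_torque'])
E
```

```text
time: 37.75
tool_pos: [596.4, 183.8, 86.6]
tcp_rot: [-180.0, -0.1, 3.2]
ft_force: [-0.7, 0.2, -2.5]
finger_gap: 14.5
{'time': 37.75, 'joint_pos': [12.41, 17.25, 89.58, 0.01, 73.08, 99.19], 'tool_pos': [596.36, 183.77, 86.63], 'tcp_rot': [-179.98, -0.09, 3.22], 'ft_force': [-0.68, 0.15, -2.51], 'finger_gap': 14.52}
[-0.09603631  0.07795158 -0.0579674 ]
time: 38.25
tool_pos: [596.2, 182.8, 86.7]
tcp_rot: [179.9, -0.1, 0.4]
ft_force: [-1.4, -6.0, 0.2]
finger_gap: 14.7
{'time': 38.25, 'joint_pos': [12.39, 17.24, 89.59, -0.1, 73.12, 102.03], 'tool_pos': [596.25, 182.79, 86.67], 'tcp_rot': [179.92, -0.07, 0.39], 'ft_force': [-1.41, -5.97, 0.24], 'finger_gap': 14.66}
[-0.87093672  0.21363616  1.58499825]
```

```bash
python3 -m crank '[[[0,0,0,0,0,0.01],[0,0,0,0,0,0.02],[0,0,0,0,0,0.02]]]'
python3 - <<'E'
from h import *
s=st(); print(s['wrist_torque'])
E
python3 -m crank '[[[0,0,0,0,0,0.0],[0,0,0,0,0,0],[0,0,0,0,0,0],[0,0,-0.03,0,0,0],[0,0,-0.08,0,0,0],[0,0,-0.13,0,0,0],[0,0,-0.15,0,0,0],[0,0,-0.15,0,0,0]]]' 0
python3 - <<'E'
from h import *
s=st(); snap('wrist','w14'); drumfit('w14',595,183); snap('top','t14')
p,P=cloud('w14'); Z=P[...,2]
q=P[(abs(Z-100)<5)&(P[...,1]>284)&(P[...,1]<330)&(abs(P[...,0]-590)<25)]
print('hinge',cv2.minAreaRect(q[:,:2].astype(np.float32)))
E
```

```text
time: 38.62
tool_pos: [596.3, 182.7, 86.7]
tcp_rot: [179.9, -0.1, -0.7]
ft_force: [-0.8, -3.1, -1.5]
finger_gap: 14.4
{'time': 38.62, 'joint_pos': [12.4, 17.24, 89.59, -0.13, 73.12, 103.16], 'tool_pos': [596.25, 182.73, 86.69], 'tcp_rot': [179.89, -0.08, -0.72], 'ft_force': [-0.79, -3.11, -1.54], 'finger_gap': 14.41}
[-0.41981997  0.16919604  2.22633712]
time: 39.62
tool_pos: [597.1, 183.3, 238.5]
tcp_rot: [180.0, -0.3, -0.7]
ft_force: [-0.8, -0.4, -0.3]
finger_gap: 85.4
{'time': 39.62, 'joint_pos': [12.43, 10.85, 80.78, -0.11, 88.11, 103.16], 'tool_pos': [597.09, 183.3, 238.52], 'tcp_rot': [179.95, -0.28, -0.73], 'ft_force': [-0.82, -0.43, -0.3], 'finger_gap': 85.42}
bar [array([596.1, 182.2]), array([75.4, 16. ]), np.float64(2.2)] 114.3
keeper [array([686.3, 184.3]), array([23.8, 43.2]), np.float64(2.9)]
keeper [array([504.9, 180.9]), array([25.5, 43.6]), np.float64(2.6)]
yaw 1.0599951793261893 c [595.58792114 182.59152985]
hinge ((589.799072265625, 299.93438720703125), (30.385257720947266, 22.49831199645996), 3.555009126663208)
```

View pics/w14.png

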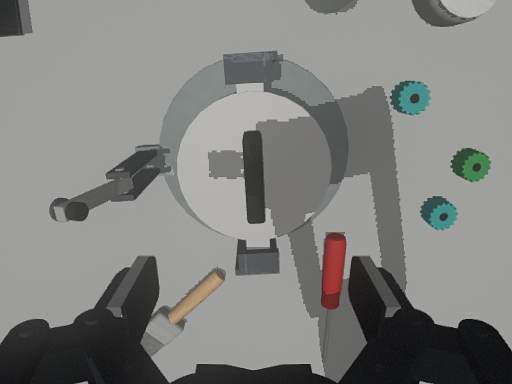

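Run:
```python
from h import *
rel((586.5,365,225),(180,0,92.7))
```

```text
row [-0.0111, -0.182, 0.0092] [0.001, 0.003, -1.631] n>= 2.9216419723860785 8.731477429680435
```

```bash
python3 -m crank '[[[-0.001,-0.018,0,0,0,-0.16],[-0.002,-0.036,0,0,0,-0.33],[-0.003,-0.055,0,0,0,-0.5],[-0.004,-0.073,0,0,0,-0.67],[-0.005,-0.09,0.002,0,0,-0.84],[-0.007,-0.11,0.004,0,0,-1.01],[-0.009,-0.13,0.006,0,0,-1.18],[-0.01,-0.15,0.008,0,0,-1.35],[-0.011,-0.17,0.009,0,0,-1.52],[-0.011,-0.182,0.009,0,0.003,-1.631]]]' 1
python3 - <<'E'
from h import *
st(); snap('wrist','w15'); 
p,P=cloud('w15'); Z=P[...,2]
q=P[(Z>108)&(abs(P[...,0]-587)<30)&(P[...,1]>280)&(P[...,1]<350)]
for z in range(108,170,6):
    m=q[(q[:,2]>=z)&(q[:,2]<z+6)]
    if len(m): print(z,len(m),np.round(m.min(0),0),np.round(m.max(0),0))
E
```

```text
time: 40.98
tool_pos: [585.1, 365.3, 221.3]
tcp_rot: [-179.8, 0.1, 93.0]
ft_force: [-0.2, -0.3, 0.2]
finger_gap: -0.3
{'time': 40.98, 'joint_pos': [27.74, 21.93, 69.4, -0.02, 88.95, 24.72], 'tool_pos': [585.06, 365.34, 221.27], 'tcp_rot': [-179.76, 0.14, 93.02], 'ft_force': [-0.16, -0.25, 0.22], 'finger_gap': -0.3}
```

View pics/w15.png

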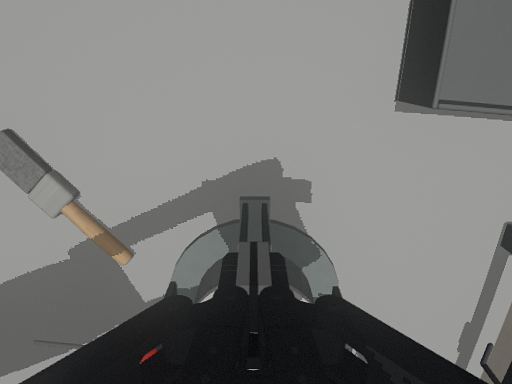

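Run:
```python
from h import *
p,_,_=snap('scene','s15'); cv2.imwrite('pics/s15z.png',cv2.resize(p[100:320,270:512],None,fx=2.7,fy=2.7,interpolation=cv2.INTER_CUBIC))
p,P=cloud('top0'); Z=P[...,2]
h=np.array([589.4,300.6])
for nm in('top0','w14','w8','s11','s15'):
    p,P=cloud(nm);Z=P[...,2]
    q=P[(Z>106)&(Z<175)&(abs(P[...,0]-587)<22)&(P[...,1]>280)&(P[...,1]<345)]
    for z in range(108,172,8):
        m=q[(q[:,2]>=z)&(q[:,2]<z+8)]
        if len(m): print(nm,z,len(m),np.round(m.min(0),0),np.round(m.max(0),0))
```

```text
top0 108 6 [582. 302. 110.] [591. 307. 115.]
top0 116 7 [581. 305. 116.] [592. 316. 121.]
top0 124 11 [580. 306. 124.] [592. 311. 131.]
top0 132 6 [581. 309. 132.] [590. 314. 139.]
top0 140 5 [579. 316. 141.] [580. 328. 148.]
top0 148 9 [578. 310. 151.] [592. 332. 156.]
top0 156 41 [579. 311. 156.] [591. 334. 163.]
top0 164 1 [584. 324. 164.] [584. 324. 164.]
w14 108 131 [584. 299. 108.] [596. 313. 116.]
w14 116 137 [584. 302. 116.] [596. 315. 124.]
w14 124 146 [583. 305. 124.] [596. 318. 132.]
w14 132 158 [583. 308. 132.] [595. 320. 140.]
w14 140 107 [583. 310. 140.] [595. 325. 148.]
w14 148 194 [580. 306. 148.] [598. 332. 156.]
w14 156 539 [582. 307. 156.] [596. 333. 164.]
w14 164 9 [588. 310. 164.] [594. 312. 165.]
w8 108 186 [583. 298. 108.] [596. 311. 116.]
w8 116 200 [583. 302. 116.] [596. 314. 124.]
w8 124 206 [583. 305. 124.] [596. 317. 132.]
w8 132 230 [583. 307. 132.] [595. 321. 140.]
w8 140 146 [583. 310. 140.] [596. 326. 148.]
w8 148 268 [579. 306. 148.] [597. 332. 156.]
w8 156 872 [581. 307. 156.] [596. 333. 164.]
w8 164 8 [587. 310. 164.] [592. 312. 165.]
s11 108 25 [584. 298. 108.] [597. 310. 116.]
s11 116 21 [583. 301. 116.] [596. 313. 123.]
s11 124 20 [585. 304. 124.] [595. 316. 132.]
s11 132 23 [586. 307. 132.] [595. 320. 140.]
s11 140 16 [586. 311. 141.] [595. 323. 148.]
s11 148 34 [582. 306. 148.] [597. 331. 156.]
s11 156 71 [582. 308. 156.] [597. 332. 164.]
s15 108 20 [587. 297. 109.] [595. 311. 116.]
s15 116 22 [582. 301. 116.] [596. 314. 123.]
s15 124 22 [585. 304. 124.] [596. 316. 132.]
s15 132 18 [585. 308. 133.] [595. 320. 140.]
s15 140 18 [587. 310. 141.] [595. 323. 147.]
s15 148 35 [585. 306. 148.] [596. 331. 156.]
s15 156 71 [582. 308. 156.] [596. 333. 163.]
```

View pics/s15z.png

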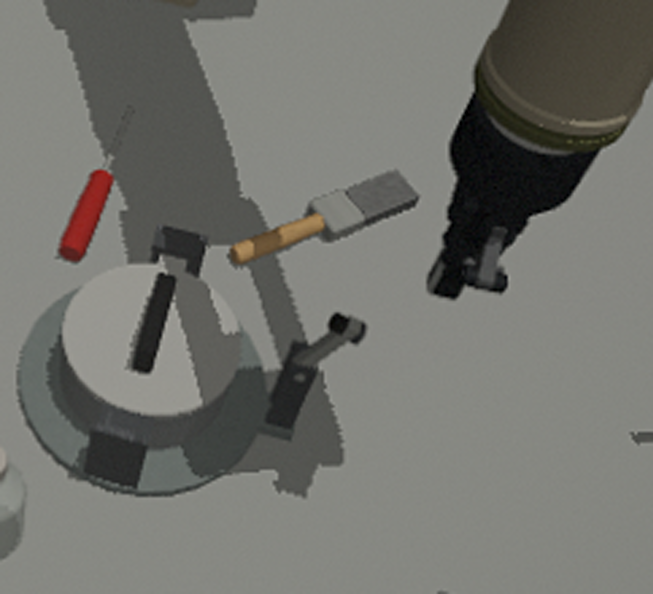

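```bash
cat > clamp.py <<'E'
from h import *
def wp(ths,L=58,off=11,yaw=2.7,h=(589.0,300.6,94.)):
    s=r.sense(); A=R.from_euler('xyz',s['tcp_rot'],degrees=True)
    d=np.array([-np.sin(np.radians(yaw)),np.cos(np.radians(yaw))])
    for t in ths:
        y=-L*np.cos(t)+5*np.sin(t)+off; z=L*np.sin(t)+5*np.cos(t)
        p=np.array([h[0]+d[0]*y,h[1]+d[1]*y,h[2]+z])
        print(t,np.round(p,1),np.round(A.inv().apply(p-np.array(s['tool_pos']))/1000,4).tolist())
E
python3 - <<'E'
from clamp import *
rel((586,365,145),(180,0,92.7)); wp([1.92])
E
```

```text
row [-0.0004, 0.0012, 0.0766] [-0.004, 0.002, 0.003] n>= 1.2258732876555127 0.02887974768609497
1.92 [587.3 336.1 146.8] [-0.0294, 0.0011, 0.0749]
```

```bash
python3 -m crank '[[[0,0.001,0.04,0,0,0],[0,0.001,0.077,0,0,0],[0,0.001,0.077,0,0,0],[0,0.001,0.077,0,0,0]]]' 1
python3 - <<'E'
from clamp import *
st(); wp([1.9,1.8,1.65,1.5,1.35,1.2,1.05])
E
```

```text
time: 41.58
tool_pos: [586.1, 365.1, 145.4]
tcp_rot: [-179.8, 0.1, 92.8]
ft_force: [1.1, 0.0, 0.3]
finger_gap: -0.0
{'time': 41.58, 'joint_pos': [27.68, 24.37, 74.28, -0.02, 81.59, 24.9], 'tool_pos': [586.1, 365.11, 145.4], 'tcp_rot': [-179.8, 0.12, 92.79], 'ft_force': [1.14, 0.05, 0.29], 'finger_gap': -0.04}
1.9 [587.4 335.  147.3] [-0.0301, -0.0002, -0.0018]
1.8 [587.6 329.6 149.3] [-0.0355, -0.0002, -0.0039]
1.65 [588.  321.2 151.4] [-0.044, -0.0002, -0.0059]
1.5 [588.4 312.5 152.2] [-0.0527, -0.0002, -0.0067]
1.35 [588.9 303.8 151.7] [-0.0614, -0.0003, -0.0062]
1.2 [589.3 295.2 149.9] [-0.0699, -0.0003, -0.0043]
1.05 [589.6 287.1 146.8] [-0.0781, -0.0003, -0.0012]
```

```bash
python3 -m crank '[[[-0.015,0,0,0,0,0],[-0.025,0,-0.001,0,0,0],[-0.0335,0,-0.002,0,0,0],[-0.044,0,-0.004,0,0,0],[-0.0527,0,-0.005,0,0,0],[-0.0614,0,-0.005,0,0,0],[-0.07,0,-0.003,0,0,0],[-0.078,0,0,0,0,0],[-0.078,0,0,0,0,0]]]' 1
python3 - <<'E'
from clamp import *
st(); wp([0.9,0.75,.6,.45,.3,.15,0])
p,_,_=snap('scene','s16'); cv2.imwrite('pics/s16z.png',cv2.resize(p[100:320,270:512],None,fx=2.7,fy=2.7,interpolation=cv2.INTER_CUBIC))
E
```

```text
time: 42.7
tool_pos: [589.4, 285.9, 144.5]
tcp_rot: [-179.7, 0.2, 92.7]
ft_force: [0.4, -0.4, 0.3]
finger_gap: -0.1
{'time': 42.7, 'joint_pos': [21.44, 19.19, 80.89, -0.08, 80.29, 18.72], 'tool_pos': [589.36, 285.94, 144.48], 'tcp_rot': [-179.68, 0.19, 92.74], 'ft_force': [0.4, -0.45, 0.35], 'finger_gap': -0.15}
0.9 [590.  279.5 142.5] [-0.0065, 0.0003, 0.002]
0.75 [590.3 272.6 137.2] [-0.0133, 0.0004, 0.0073]
0.6 [590.6 266.6 130.9] [-0.0193, 0.0004, 0.0137]
0.45 [590.8 261.6 123.7] [-0.0243, 0.0004, 0.0208]
0.3 [591.  257.7 115.9] [-0.0282, 0.0005, 0.0287]
0.15 [591.1 255.  107.6] [-0.0308, 0.0005, 0.037]
0 [591.2 253.7  99. ] [-0.0322, 0.0006, 0.0456]
```

View pics/s16z.png

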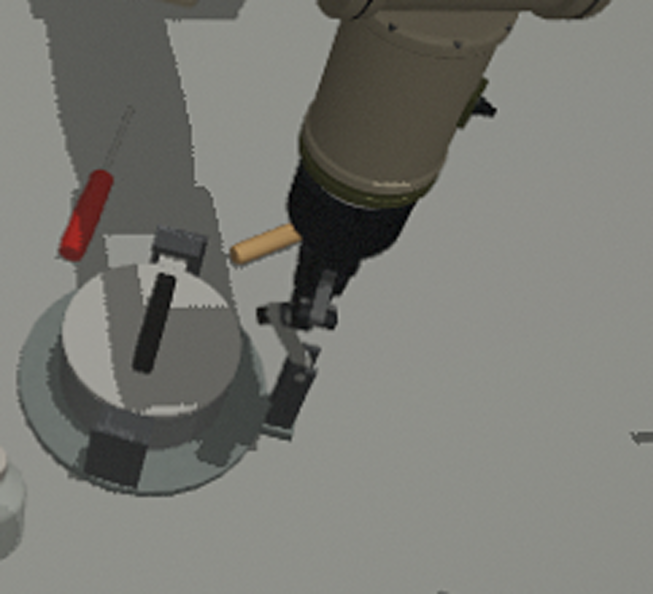

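```bash
python3 -m crank '[[[-0.0065,0,0.001,0,0,0],[-0.0133,0,0.007,0,0,0],[-0.0193,0,0.0137,0,0,0],[-0.0243,0,0.021,0,0,0],[-0.0282,0,0.0287,0,0,0],[-0.031,0,0.037,0,0,0],[-0.032,0,0.043,0,0,0],[-0.032,0,0.047,0,0,0],[-0.032,0,0.047,0,0,0]]]' 1
python3 - <<'E'
from clamp import *
st()
p,_,_=snap('scene','s17'); cv2.imwrite('pics/s17z.png',cv2.resize(p[100:320,270:512],None,fx=2.7,fy=2.7,interpolation=cv2.INTER_CUBIC))
E
```

```text
time: 43.88
tool_pos: [590.7, 253.4, 98.9]
tcp_rot: [-179.7, 0.3, 92.7]
ft_force: [-5.4, -7.3, 13.8]
finger_gap: 0.3
{'time': 43.88, 'joint_pos': [18.74, 19.68, 85.23, -0.17, 75.46, 16.05], 'tool_pos': [590.71, 253.43, 98.89], 'tcp_rot': [-179.68, 0.26, 92.74], 'ft_force': [-5.4, -7.3, 13.78], 'finger_gap': 0.33}
```

View pics/s17z.png

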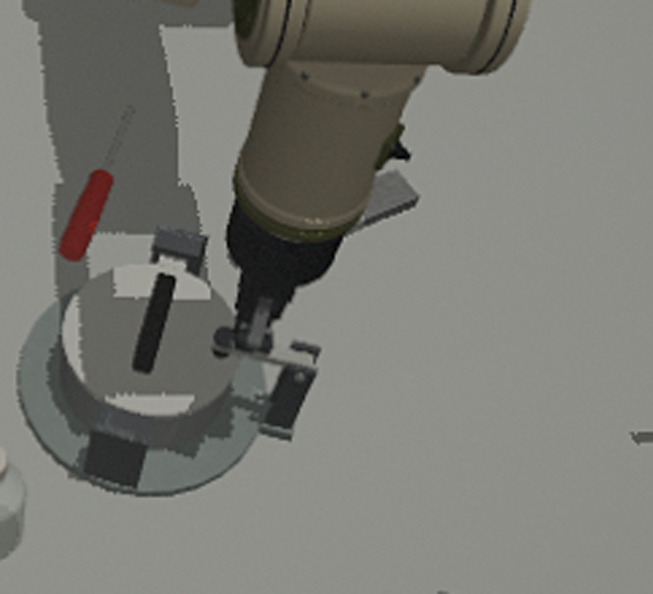

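```bash
python3 -m crank '[[[0,0,0.002,0,0,0],[0,0,0.003,0,0,0],[0,0,0.003,0,0,0]]]' 1
python3 -m crank '[[[0,0,-0.03,0,0,0],[0,0,-0.08,0,0,0],[0,0,-0.13,0,0,0],[-0.03,0,-0.16,0,0,0],[-0.08,0,-0.17,0,0,0],[-0.12,0,-0.18,0,0,0],[-0.12,0,-0.18,0,0,0]]]' 1
python3 - <<'E'
from clamp import *
st(); snap('wrist','w18'); drumfit('w18',595,183)
p,_,_=snap('scene','s18'); cv2.imwrite('pics/s18z.png',cv2.resize(p[100:320,270:512],None,fx=2.7,fy=2.7,interpolation=cv2.INTER_CUBIC))
snap('top','t18')
for nm in('w18','s18','t18'):
    p,P=cloud(nm);Z=P[...,2]
    for y in range(225,300,8):
        q=P[(Z>88)&(Z<125)&(abs(P[...,0]-591)<5)&(P[...,1]>=y)&(P[...,1]<y+8)]
        if len(q): print(nm,y,len(q),np.round(np.median(q,0),1))
E
```

```text
time: 44.3
tool_pos: [590.8, 253.4, 98.7]
tcp_rot: [-179.7, 0.3, 92.7]
ft_force: [-11.5, -6.7, 23.3]
finger_gap: -0.1
time: 45.18
tool_pos: [598.1, 132.2, 279.9]
tcp_rot: [-179.8, 0.3, 92.6]
ft_force: [-0.2, 1.4, 0.7]
finger_gap: 0.1
{'time': 45.18, 'joint_pos': [7.82, 8.8, 78.78, -0.26, 92.65, 5.24], 'tool_pos': [598.08, 132.16, 279.85], 'tcp_rot': [-179.79, 0.28, 92.57], 'ft_force': [-0.19, 1.38, 0.7], 'finger_gap': 0.06}
bar [array([595.6, 182.7]), array([75.9, 15.2]), np.float64(2.1)] 114.3
keeper [array([686. , 184.1]), array([24.2, 43.9]), np.float64(2.1)]
keeper [array([504.7, 180.8]), array([24.6, 44.1]), np.float64(2.3)]
yaw 1.0432126424427723 c [595.35015869 182.40744781]
w18 225 44 [591.6 231.3 103.5]
w18 233 111 [591.3 236.9 103.3]
w18 241 104 [591.1 244.7 103.1]
w18 249 111 [590.8 253.1  99.4]
w18 257 116 [591.1 261.   99.5]
w18 265 112 [590.9 269.2  99.5]
w18 273 35 [591.5 274.3  99.6]
s18 225 7 [592.5 230.9 102.7]
s18 233 13 [591.6 237.  102.8]
s18 241 14 [591.7 245.1 101.9]
s18 249 14 [591.5 252.4  97.9]
s18 257 14 [592.  261.3  99.4]
s18 265 16 [591.1 269.2  99.1]
s18 273 17 [591.2 277.   98.2]
s18 281 21 [594.7 284.6  97.9]
s18 289 14 [590.8 293.1  99.5]
s18 297 13 [590.8 300.3  99.8]
t18 225 3 [589.6 232.   96.6]
t18 233 9 [591.3 236.3 104.1]
t18 241 8 [591.  245.2 103.5]
t18 249 7 [591.9 252.1  99.4]
t18 257 9 [591.6 261.3  98.4]
t18 265 7 [591.1 269.5  99.4]
t18 273 4 [589.8 277.3  97.1]
t18 281 6 [589.3 283.7  98.1]
t18 289 6 [590.1 291.9  99.4]
```

View pics/s18z.png

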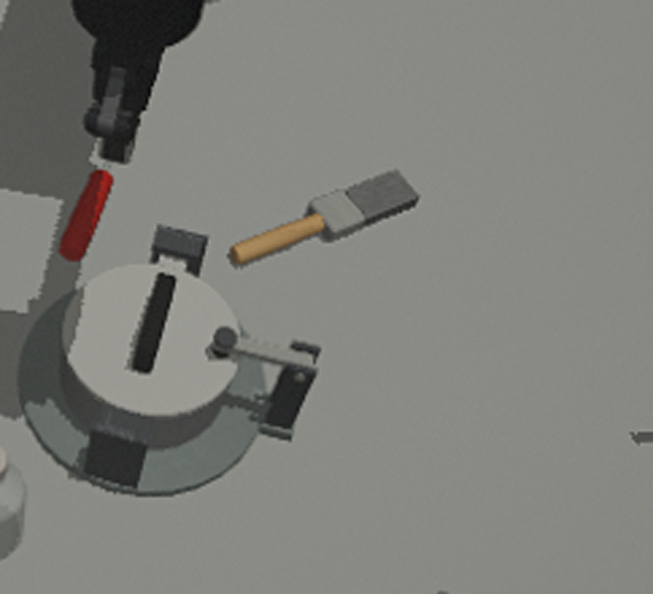

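View pics/t18.png

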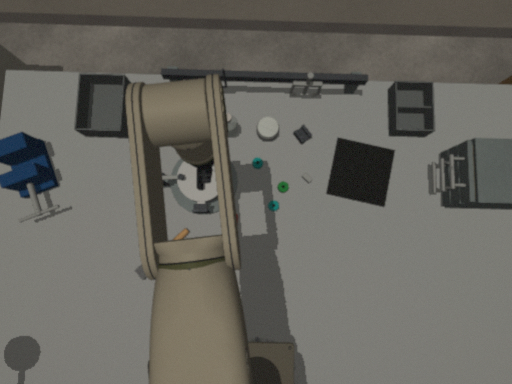

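Run:
```python
from h import *
print(r.hand_in())
```

```text
the job is handed in; nothing more can be done
None
```

I turned the lid about 43° anticlockwise and laid it flat on the mat, then put the three parts into the drum: the bronze bushing and both white pinions. I found no spur gear or collar in the pictures. After that I put the lid back, turned it clockwise to its stops and swung the clamp down. The job was handed in at about 45 s.

One white pinion was knocked about 25 mm aside before I reached it, so I measured it again and picked it up from its new place. The green and turquoise look-alikes and the bystanders were not touched.

**Last checks**
- **Lid:** it is level, with the top of its bar at z 114.3. Its centre was within about 0.5 mm of the drum axis, taken as midway between the keepers, in the wrist picture. Its angle was 2.1°, against a drum yaw of about 2.1–2.3° from the keepers' outlines, and the torque rose to 2.2 N m at the stops.
- **Clamp:** the arm lies level at z ≈ 99.4, and a 23 N push moved it no further.
- **Gripper:** it stands clear at z 280.

**Disagreements**
- The line between the keeper centres gave a yaw of 1.0°. I put that down to the stop blocks being included in the measurement.
- The top and wrist cameras differed by 2–4 mm, so I used their average for picking and returned the lid to its recorded tool pose.

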